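Clear the pile of examination things

TASK

Take apart the pile on the diary from the top down and put each thing away in its own place: first the rubber stamp upright on the ink pad, then the lens case on the short rest, then the prism bar on the long narrow rest, and last the spectacle case on the wide rest. Set each one right way up in the middle of its place and lined up with it lengthwise (either end may lead), let go of it before you take the next, and do not disturb the sticky notes or the bottle.

Things in the scene. Friction and masses are not known exactly. Their poses are not given: they have to be found in the camera images.
- rubber_stamp: Hand stamp with a red base plate 25 x 58 mm, 12 mm thick, and an upright brown turned knob in the middle, at most 24 mm across, from 12 to 60 mm above the underside: grip the knob. Origin at the centre of its underside, y along its 58 mm length, z up. At the start it stands lengthwise on one half (the -y half) of the prism bar and is the highest thing of the pile. 50 g.
- lens_case: White contact lens case, 30 x 62 x 18 mm: a flat oblong body 30 mm wide and 10 mm high with two round caps (one white, one blue, 27 mm across, fixed shut) side by side on top. Origin at the centre of its underside, y along its 62 mm length, z up; grip across the 30 mm width. At the start it lies lengthwise on the other half (the +y half) of the prism bar, about 10 mm from the stamp's base. 15 g.
- prism_bar: Clear-white prism bar, 32 x 150 x 14 mm: a flange 32 mm wide and 3 mm thick, on it a 24 mm wide row of prisms whose top is 14 mm above the underside on the -y half and 10 mm on the +y half. Origin at the centre of its underside, y along its length, z up; grip the prisms at the middle, across the width. At the start it lies along the top of the spectacle case. 70 g.
- spectacle_case: Dark blue spectacle case, closed (the lid is fixed shut), 67 x 158 x 41 mm; its stiff sides that a gripper meets are 62 mm apart, centred at x = -2 mm. Origin at the centre of its underside, y along its length, z up; grip across its width at mid length. At the start it is the bottom of the pile, lying on a fixed closed brown diary (100 x 190 mm, 12 mm thick), which stays. 110 g.
- ink_pad: Open ink pad, the place for the stamp: an aluminium tin 70 x 100 mm fixed to the desk, with a grey felt surface 12 mm above its underside and a rim 14 mm high; inside the rim 64 x 94 mm. Origin at the centre of its underside (z about 0), y along its 100 mm length, z up.
- rest_short: Short rest (the smallest), the place for the lens case, 42 x 98 mm, 86 mm between its end lips; fixed to the desk; white plastic with a flat grey bed 12 mm above its underside; long sides open, a raised lip at each short end (6 mm thick, top 18 mm above the underside). Origin at the centre of its underside (z about 0), y along its length, z up.
- rest_long: Long narrow rest, the place for the prism bar, 44 x 186 mm, 174 mm between its end lips; fixed to the desk; white plastic with a flat grey bed 12 mm above its underside; long sides open, a raised lip at each short end (6 mm thick, top 18 mm above the underside). Origin at the centre of its underside (z about 0), y along its length, z up.
- rest_wide: Long wide rest, the place for the spectacle case, 80 x 194 mm, 182 mm between its end lips; fixed to the desk; white plastic with a flat grey bed 12 mm above its underside; long sides open, a raised lip at each short end (6 mm thick, top 18 mm above the underside). Origin at the centre of its underside (z about 0), y along its length, z up.
- sticky_notes: Bystander: block of yellow sticky notes, 74 x 74 x 12 mm, loose on the desk nearer the robot; leave it alone. Origin at the centre of its underside.
- saline: Bystander: small white bottle with a silver cap, 39 mm across and 73 mm tall, loose at the far right of the desk; leave it alone. Origin at the centre of its underside.
Mind the look-alikes: they are no part of the job. There is more than one size of the lens_case; the job needs the larger.

How it is judged:
By the outcome, as a careful person would: the job done as asked, in the order asked, and still so for the second after the job is handed in, with the robot touching nothing.
It also fails if it takes over 115 s, if anything falls off the work surface, if the arm or the gripper's body presses on something with over 40 N, if the wrist force passes 120 N, or if a joint passes its speed limit or range.

ROBOT

A 6-joint arm with a two-finger parallel gripper is mounted at the origin on a cart in front of the work surface, level with it; the furniture and walls round the work are solid. World frame = base frame: x ahead of the robot, y to its left, z up, the work surface at z = 0. Lengths are in m, angles in rad, forces in N, time in s.
With the tool pointing down it reaches from about 0.375 to 0.975 m from the base axis. Payload 3.8 kg.
Tool frame: the origin (TCP) lies midway between the tips of the shut fingers; the grasp point (between the pads) lies 19 mm behind it; z points along the fingers, y is the line along which they close (so a half turn about z gives the same grasp; the last joint's range is limited). The gripper opens to 85 mm and grips with 20 to 120 N. Pads are 22 mm wide; open, the fingers measure 114 mm over their backs; the gripper's body (76 mm by 85 mm) begins 54 mm behind the grasp point. The pads swing forward as they close: fully open they stand 13 mm farther back than shut.
Start: joints at [-0.037, 0.264, 1.604, -0, 1.274, -0.037], TCP at [0.675, -0, 0.231] pointing down, gripper open.
Joint ranges: [-2.63, 2.63], [-0.94, 2.18], [0.31, 2.57], [-1.31, 4.45], [0, 2.66], [-2.55, 2.55]. Speed limits (rad/s): [2.57, 2.57, 3.14, 3.14, 3.14, 3.14].

INTERFACE

Orientations are given as a rotation vector (axis times angle).
In Python, from workcell import bot, cams gives the robot as it stands.
- The arm moves only by the tool play_rows, never from a script. Its argument "rows" is a list of rows, each a list of 2 entries, a list of its own where there are three numbers: the shift along the tool's x, y, z scaled (see below), then the turn, a rotation vector about the tool's x, y, z scaled (see below). A call has 1 to 20 rows; each row is the pose to reach, as a shift and turn from the pose commanded when the call began, along the tool's axes at that moment; what a row does not reach only later rows make up. The controller multiplies each number of a shift by 250 mm and each number of a turn by 45 degrees. A row lasts 1/12 s, in which the tool goes at most 41.7 mm and 7.16 degrees, less where a joint would pass 70% of its speed; a pose out of reach is approached as far as the arm can. A call with a number of a shift or a turn outside -1 to 1 is refused whole. A call with a gripper value outside its range is refused whole. "claw" is the opening, from -1 (shut) to 1 (fully open), set as the call begins (left out, the last holds). The fingers move at their own pace and stop on an object; "newtons" is the grip in N (left out, the last holds). Time passes only in rows, so rows that repeat a pose let the fingers close. It gives the time, the measured TCP pose, the force, the opening and the grip force at its end, in the units of the state.
- bot.read_state(): the state, without advancing time (a new reading comes with each control period).
- cams.read_camera(name): name is "scene" or "side" or "wrist"; returns a dict with "image" (384x512x3 uint8, red, green, blue), "K" (3x3 intrinsics, pixels), "T" (4x4, takes a point from camera to world coordinates); the wrist camera has in their place "mount" (4x4, takes a point from camera to tool coordinates, whose origin is the TCP and whose axes are the flange's). Camera axes: x right, y down, z forward; pixel columns grow to the right and rows downward; lengths in m; the calibration is good to about 2 mm. A picture is of the moment at which its call begins: read the wrist's pose just before it. There is no depth.
- bot.finish_job(): hands the job in; it is judged then, once.
The state is a dict: "time": time; "q": joint angles; "joint_vel": joint speeds; "joint_torque": joint torques, N m; "tool_pos": TCP position; "tcp_rot": TCP orientation; "wrist_force": force on the tool from outside, world axes, zero at the start; "torque": the same for the moment, N m; "width": opening from 0.0 (shut) to 1.0 (fully open); "grip_force": force on a finger pad.
Only numpy, scipy, OpenCV 4.12 (cv2) and the standard library are available. Lean on these libraries where they do the work, as an engineer would, in place of code of your own. Each camera call takes 0.05 s, during which the arm holds its last target. There are 200 camera calls.

## Working session

There is one attempt and no reset: what is moved stays moved. The work goes in short steps, Python scripts to look and compute and a tool call to move; the robot and the scene stay as the last step left them, time stands still between calls to the robot, and variables do not carry over. Pictures are saved under pics/ and viewed, at most 14 in all, crops included, and the job is handed in when it is done.

Besides the shell and the picture viewer there is one more tool, called after "Request:" in YAML: its name, and indented under it one key for each argument. play_rows: Moves the arm, as the interface text tells. Its arguments: {"type":"object","properties":{"rows":{"type":"array","items":{"type":"array"}},"claw":{"type":"number"},"newtons":{"type":"number"}},"required":["rows"]}

```bash
ls; mkdir -p pics; cat > h.py <<'E'
import numpy as np, cv2
from workcell import bot, cams
from scipy.spatial.transform import Rotation as R
def snap(n,f):
    s=bot.read_state(); c=cams.read_camera(n)
    if 'T' not in c or c['T'] is None:
        T=np.eye(4);T[:3,:3]=R.from_rotvec(s['tcp_rot']).as_matrix();T[:3,3]=s['tool_pos'];c['T']=T@c['mount']
    cv2.imwrite(f'pics/{f}.png',c['image'][:,:,::-1]); np.savez(f'pics/{f}.npz',image=c['image'],K=c['K'],T=c['T']); return c
def load(f): return np.load(f'pics/{f}.npz')
def onplane(c,uv,z):
    uv=np.atleast_2d(np.asarray(uv,float)); d=np.c_[uv,np.ones(len(uv))]@np.linalg.inv(c['K']).T@c['T'][:3,:3].T
    o=c['T'][:3,3]; return o+d*((z-o[2])/d[:,2])[:,None]
def proj(c,p):
    p=np.atleast_2d(p); q=(p-c['T'][:3,3])@c['T'][:3,:3]@c['K'].T; return q[:,:2]/q[:,2:]
E
python3 - <<'E'
from h import *
for n in ['scene','side','wrist']:
    c=snap(n,n+'0'); print(n,c['T'].round(3).tolist(),c['K'].round(1).tolist())
s=bot.read_state();print(s)
E
```

```text
pics
scene [[0.585, -0.38, 0.716, -0.156], [-0.811, -0.266, 0.521, -0.538], [-0.007, -0.886, -0.464, 0.533], [0.0, 0.0, 0.0, 1.0]] [[351.7, 0.0, 253.5], [0.0, 351.7, 190.0], [0.0, 0.0, 1.0]]
side [[0.932, -0.194, 0.306, 0.117], [-0.362, -0.532, 0.766, -1.006], [0.014, -0.824, -0.566, 0.802], [0.0, 0.0, 0.0, 1.0]] [[459.1, 0.0, 256.6], [0.0, 459.1, 200.8], [0.0, 0.0, 1.0]]
wrist [[1.0, 0.001, -0.002, 0.675], [0.001, -0.95, -0.312, 0.08], [-0.002, 0.312, -0.95, 0.372], [0.0, 0.0, 0.0, 1.0]] [[296.4, 0.0, 257.9], [0.0, 296.4, 190.3], [0.0, 0.0, 1.0]]
{'time': 0.15, 'q': array([-3.69122005e-02,  2.64610369e-01,  1.60508000e+00, -1.94251739e-05,
        1.27367897e+00, -3.68546044e-02]), 'joint_vel': array([-8.48001774e-05, -3.16231330e-04, -2.87473404e-03, -2.30919923e-04,
        3.98634219e-04,  7.94209478e-04]), 'joint_torque': array([-4.44535381e-04, -5.15905774e+01, -3.67958951e+01, -2.06692371e-04,
        8.09489022e-03,  2.50629785e-05]), 'tool_pos': array([6.74430822e-01, 4.47200157e-06, 2.30216980e-01]), 'tcp_rot': array([-2.22058711e+00, -2.22047188e+00,  1.91986958e-03]), 'wrist_force': array([-0.00547567, -0.20574188, -0.34777097]), 'torque': array([ 0.01999769, -0.04022251, -0.03022371]), 'grip_force': 0.0, 'width': 0.9977588734261587}
```

View pics/scene0.png

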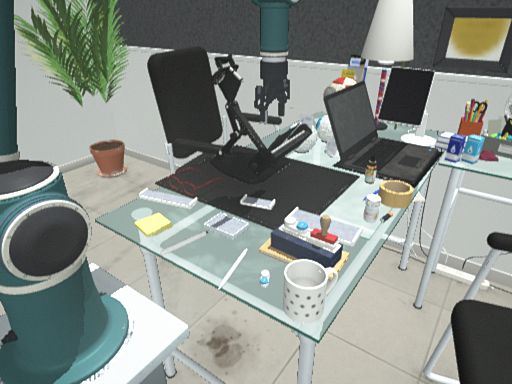

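View pics/side0.png

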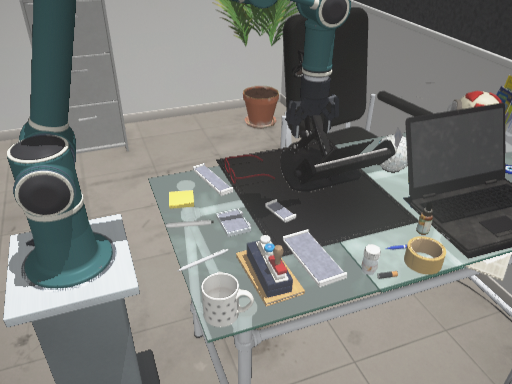

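View pics/wrist0.png

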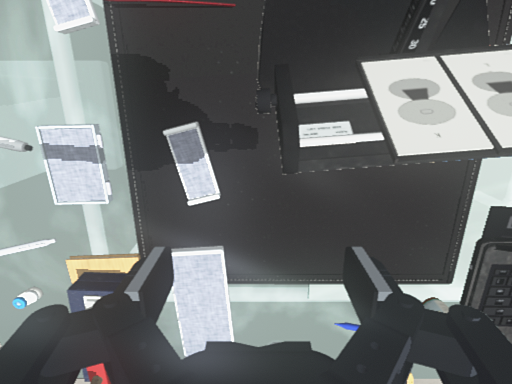

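```bash
python3 - <<'E'
from h import *
c=load('wrist0')
print('pad',onplane(c,[[37,127],[100,124],[108,204],[45,205]],.013).round(3).tolist())
print('short',onplane(c,[[163,131],[198,123],[219,198],[189,206]],.012).round(3).tolist())
print('wide top',onplane(c,[[172,250],[225,248]],.012).round(3).tolist())
c=load('side0')
print('wide',onplane(c,[[284,235],[303,231],[346,274],[323,284]],.012).round(3).tolist())
print('long',onplane(c,[[193,166],[203,164],[232,188],[222,194]],.012).round(3).tolist())
print('diary',onplane(c,[[238,253],[262,242],[302,291],[272,301]],.012).round(3).tolist())
print('knob',onplane(c,[[278,250]],.127),'bottle',onplane(c,[[370,270]],0),'mug',onplane(c,[[222,320]],0),'notes',onplane(c,[[181,200]],0.01), 'blueCap', onplane(c,[[269,247]],.081))
for n in ['side0','wrist0']:
  c=load(n); 
E
```

```text
pad [[0.41, 0.041, 0.013], [0.486, 0.045, 0.013], [0.48, -0.057, 0.013], [0.397, -0.058, 0.013]]
short [[0.56, 0.037, 0.012], [0.602, 0.046, 0.012], [0.624, -0.048, 0.012], [0.584, -0.06, 0.012]]
wide top [[0.556, -0.124, 0.012], [0.629, -0.121, 0.012]]
wide [[0.555, -0.117, 0.012], [0.612, -0.119, 0.012], [0.637, -0.311, 0.012], [0.567, -0.322, 0.012]]
long [[0.417, 0.334, 0.012], [0.452, 0.335, 0.012], [0.497, 0.158, 0.012], [0.457, 0.136, 0.012]]
diary [[0.412, -0.144, 0.012], [0.487, -0.124, 0.012], [0.509, -0.325, 0.012], [0.43, -0.33, 0.012]]
knob [[ 0.45674932 -0.29068982  0.127     ]] bottle [[ 7.09666068e-01 -3.08911124e-01 -1.11022302e-16]] mug [[ 3.07537591e-01 -3.32883392e-01 -1.11022302e-16]] notes [[0.33059539 0.14968344 0.01      ]] blueCap [[ 0.46380011 -0.22418855  0.081     ]]
```

Request:
play_rows:
  rows:
    - [[-0.88, -0.62, -0.4], [0, 0, 0]]
    - [[-0.88, -0.62, -0.4], [0, 0, 0]]
    - [[-0.88, -0.62, -0.4], [0, 0, 0]]
    - [[-0.88, -0.62, -0.4], [0, 0, 0]]
    - [[-0.88, -0.62, -0.4], [0, 0, 0]]
    - [[-0.88, -0.62, -0.4], [0, 0, 0]]
    - [[-0.88, -0.62, -0.4], [0, 0, 0]]
    - [[-0.88, -0.62, -0.4], [0, 0, 0]]
    - [[-0.88, -0.62, -0.4], [0, 0, 0]]
    - [[-0.88, -0.62, -0.4], [0, 0, 0]]

```text
time: 0.98
tool_pos: [0.5199, -0.2198, 0.3309]
tcp_rot: [-2.222, -2.22, -0.001]
wrist_force: [0.1, 0.1, 0.1]
width: 1.002
grip_force: 0.0
```

```bash
python3 - <<'E'
from h import *
snap('wrist','w1'); s=bot.read_state(); print(s['tool_pos'],s['joint_vel'].round(3),s['wrist_force'])
E
```

```text
[ 0.52003595 -0.21925654  0.33038561] [ 0.018  0.009  0.005 -0.002  0.001 -0.002] [ 0.69663112 -0.42154339  0.252269  ]
```

View pics/w1.png

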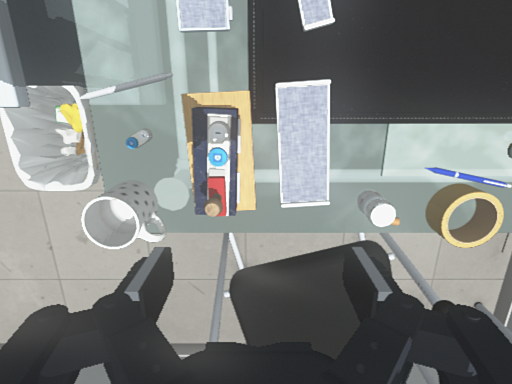

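```bash
python3 - <<'E'
from h import *
c=load('w1'); im=c['image'][85:225,115:255,::-1]
cv2.imwrite('pics/crop1.png',cv2.resize(im,None,fx=4.2,fy=4.2,interpolation=cv2.INTER_CUBIC))
E
```

```text
(no output)
```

View pics/crop1.png

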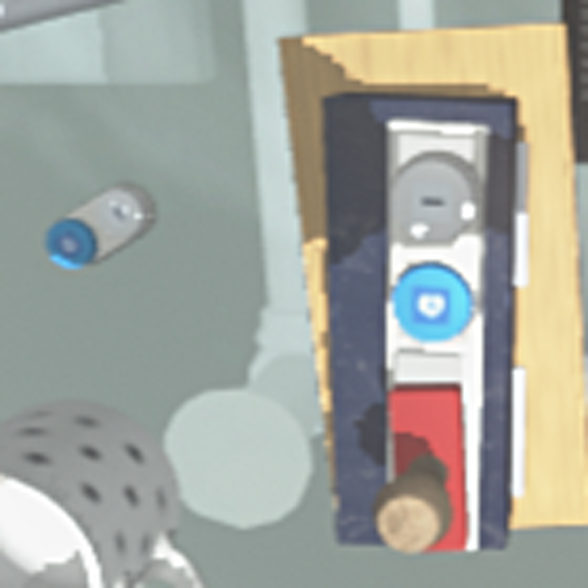

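Request:
play_rows:
  rows:
    - [[0.96, -0.1, 0], [0, 0, 0]]
    - [[0.96, -0.1, 0], [0, 0, 0]]
    - [[0.96, -0.1, 0], [0, 0, 0]]
    - [[0.96, -0.1, 0], [0, 0, 0]]
    - [[0.96, -0.1, 0], [0, 0, 0]]
    - [[0.96, -0.1, 0], [0, 0, 0]]
    - [[0.96, -0.1, 0], [0, 0, 0]]
    - [[0.96, -0.1, 0], [0, 0, 0]]
    - [[0.96, -0.1, 0], [0, 0, 0]]
    - [[0.96, -0.1, 0], [0, 0, 0]]

```text
time: 1.87
tool_pos: [0.4951, 0.0197, 0.3307]
tcp_rot: [-2.221, -2.221, 0.002]
wrist_force: [-0.0, -1.1, 0.1]
width: 0.997
grip_force: 0.0
```

```bash
python3 - <<'E'
from h import *
snap('wrist','w2'); s=bot.read_state(); print(s['tool_pos'],s['joint_vel'].round(3))
E
```

```text
[0.49515182 0.01930264 0.33081944] [-0.015 -0.005 -0.002  0.002  0.003  0.002]
```

View pics/w2.png

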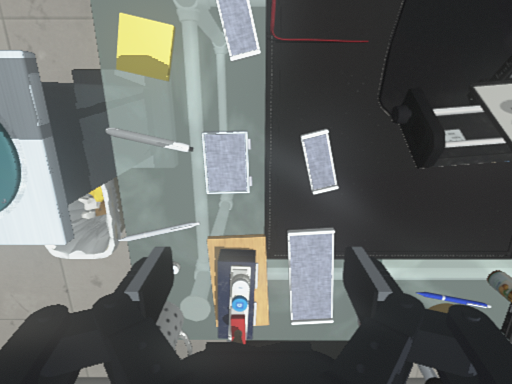

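Request:
play_rows:
  rows:
    - [[0.7, -0.2, 0], [0, 0, 0]]
    - [[0.7, -0.2, 0], [0, 0, 0]]
    - [[0.7, -0.2, 0], [0, 0, 0]]
    - [[0.7, -0.2, 0], [0, 0, 0]]
    - [[0.7, -0.2, 0], [0, 0, 0]]
    - [[0.7, -0.2, 0], [0, 0, 0]]
    - [[0.7, -0.2, 0], [0, 0, 0]]
    - [[0.7, -0.2, 0], [0, 0, 0]]
    - [[0.7, -0.2, 0], [0, 0, 0]]

```text
time: 2.67
tool_pos: [0.4457, 0.1934, 0.3312]
tcp_rot: [2.224, 2.218, -0.001]
wrist_force: [0.9, 0.3, 0.5]
width: 1.006
grip_force: 0.0
```

```bash
python3 - <<'E'
from h import *
snap('wrist','w3'); s=bot.read_state(); print(s['tool_pos'],s['joint_vel'].round(3))
for f in ['w1','w2','w3']:
    c=load(f); im=c['image']; hsv=cv2.cvtColor(im,cv2.COLOR_RGB2HSV)
    # grey bed: bluish-grey
    r,g,b=[im[:,:,i].astype(int) for i in range(3)]
    m=(((b-g)>3)&(abs(r-g)<14)&(b>95)&(b<235)|((r>225)&(g>225)&(b>225))).astype(np.uint8)
    m[245:]=0 if f!='w1' else m[245:]
    m=cv2.morphologyEx(m,cv2.MORPH_OPEN,np.ones((3,3)))
    for k in cv2.findContours(m,cv2.RETR_EXTERNAL,cv2.CHAIN_APPROX_NONE)[0]:
        if cv2.contourArea(k)<600: continue
        p=onplane(c,k[:,0],.013)[:,:2]
        (ce,sz,a)=cv2.minAreaRect((p*1000).astype(np.float32))
        print(f,k[:,0].mean(0).round(),np.round(ce,1),np.round(sz,1),round(a,1))
    m=((b-r>20)&(b<120)&(b-g>12)).astype(np.uint8)
c=load('w2');print(c['image'][160,225],c['image'][150,320],c['image'][200,100])
E
```

```text
[0.44560812 0.19348589 0.33119927] [ 0.005 -0.002  0.     0.003  0.001  0.004]
w1 [205. 169.] [ 443.8 -270.8] [124.4  54.9] 88.0
w1 [230. 178.] [ 466.5 -271.2] [ 46.6 126.9] 3.9
w1 [ 38. 165.] [ 171.  -245.3] [ 92.  162.7] 52.3
w1 [303. 140.] [ 590. -216.] [ 79.9 186.5] 3.3
w1 [ 6. 74.] [ 163.7 -112.4] [102.9  32.9] 74.8
w1 [315.  12.] [598.8 -33.4] [42.1 36.9] 14.1
w1 [204.  17.] [446.6 -38.3] [36.2 75.7] 90.0
w2 [ 56. 178.] [169.7 -37.3] [ 17.7 141.5] 0.2
w2 [227. 163.] [446.3  -5.2] [73.  99.6] 1.7
w2 [319. 159.] [591.   -1.8] [40.2 90. ] 13.6
w2 [ 26. 153.] [120.5   2.3] [310.7  97. ] 85.4
w2 [238.  28.] [467.6 186.1] [42.4 76.6] 13.5
w3 [ 62. 192.] [104.7  93.6] [141.2 141.7] 1.7
w3 [264. 113.] [454.9 238.7] [ 42.2 172.2] 13.5
[164 172 187] [158 166 181] [218 196  96]
```

```bash
python3 - <<'E'
from h import *
for f in ['w1','w2','w3']:
    c=load(f); im=c['image']
    r,g,b=[im[:,:,i].astype(int) for i in range(3)]
    m=((b-g>3)&(b-r>8)&(b>95)&(r<205)).astype(np.uint8)
    if f!='w1': m[245:]=0
    m=cv2.morphologyEx(m,cv2.MORPH_OPEN,np.ones((3,3)))
    m=cv2.morphologyEx(m,cv2.MORPH_CLOSE,np.ones((3,3)))
    for k in cv2.findContours(m,cv2.RETR_EXTERNAL,cv2.CHAIN_APPROX_NONE)[0]:
        if cv2.contourArea(k)<1500: continue
        p=onplane(c,k[:,0],.012)[:,:2]
        (ce,sz,a)=cv2.minAreaRect((p*1000).astype(np.float32))
        print(f,k[:,0].mean(0).round(),np.round(ce,1),np.round(sz,1),round(a,1))
v=[]
for f,uv in [('w2',(319,159)),('w3',(264,113)),('w1',(303,143)),('w2',(227,163))]:
    c=load(f);x,y=uv
    v.append(cv2.resize(c['image'][max(0,y-75):y+75,x-48:x+48,::-1][:140],(200,300),interpolation=cv2.INTER_CUBIC))
cv2.imwrite('pics/crop2.png',np.hstack(v))
# pile pieces in w1
c=load('w1'); im=c['image'];hsv=cv2.cvtColor(im,cv2.COLOR_RGB2HSV);H,S,V=cv2.split(hsv)
sub=np.zeros_like(H);sub[85:225,180:250]=1
for n,m,z in [('red',(((H<8)|(H>172))&(S>140)),.079),('blue',((H>95)&(H<112)&(S>140)&(V>150)),.085),('navy',((H>105)&(H<130)&(S>60)&(V<130)),.053),('tan',((H>12)&(H<28)&(S>50)&(V>150)),.012),('white',((S<40)&(V>150)),.07)]:
    m=(m&(sub>0)).astype(np.uint8)
    k=max(cv2.findContours(m,cv2.RETR_EXTERNAL,cv2.CHAIN_APPROX_NONE)[0],key=cv2.contourArea)
    p=onplane(c,k[:,0],z)[:,:2];ce,sz,a=cv2.minAreaRect((p*1000).astype(np.float32))
    print(n,cv2.boundingRect(k),np.round(ce,1),np.round(sz,1),round(a,1))
E
```

```text
w1 [303. 143.] [ 589.8 -219.2] [ 72.  179.7] 4.1
w2 [225. 162.] [443.6  -5.3] [63.6 97.4] 1.4
w2 [ 38. 143.] [141.7   7.5] [ 71.1 279.9] 4.0
w3 [ 58. 188.] [98.5 94.7] [140.8 152.7] 89.9
w3 [263. 114.] [454.5 238.4] [ 38.  172.3] 13.4
red (209, 178, 17, 37) [ 463.4 -278.2] [20.8 53.6] 4.8
blue (209, 148, 18, 18) [ 465.9 -219.5] [22.4 22.5] 24.7
navy (194, 148, 12, 23) [ 435.4 -230.3] [32.3 15.9] 86.8
tan (186, 90, 64, 121) [ 463.9 -231.8] [ 93.3 189.4] 2.4
white (180, 85, 70, 140) [ 455.3 -227. ] [194.6 102.7] 90.0
```

View pics/crop2.png

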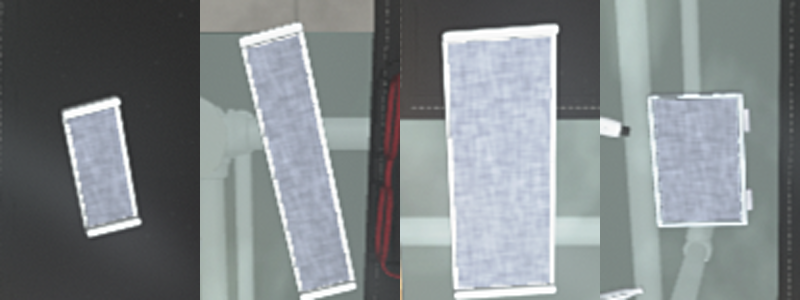

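```bash
cat >> h.py <<'E'
def fit(c,m,seed,z):
    m=m.astype(np.uint8); n,l,st,ce=cv2.connectedComponentsWithStats(m,connectivity=4)
    k=l[seed[1],seed[0]]; 
    if k==0: return 'seed off'
    ct=max(cv2.findContours((l==k).astype(np.uint8),cv2.RETR_EXTERNAL,cv2.CHAIN_APPROX_NONE)[0],key=cv2.contourArea)
    f=cv2.drawContours(np.zeros_like(m),[ct],-1,1,-1); ys,xs=np.nonzero(f)
    p=onplane(c,np.c_[xs,ys],z)[:,:2]*1000; mu=p.mean(0); w,v=np.linalg.eigh(np.cov((p-mu).T))
    d=v[:,1]*np.sign(v[1,1]); ang=np.degrees(np.arctan2(-d[0],d[1]))
    return dict(c=mu.round(1).tolist(),ang=round(float(ang),2),size=np.sqrt(12*w).round(1).tolist())
def bed(c):
    im=c['image']; r,g,b=[im[:,:,i].astype(int) for i in range(3)]
    m=((b-g>3)&(b-r>8)&(b>95)&(r<205)).astype(np.uint8)
    return cv2.morphologyEx(cv2.morphologyEx(m,cv2.MORPH_OPEN,np.ones((3,3))),cv2.MORPH_CLOSE,np.ones((3,3)))
E
python3 - <<'E'
from h import *
for f,s in [('w1',(303,143)),('w2',(225,162)),('w2',(319,160)),('w3',(263,114)),('wrist0',(72,165)),('wrist0',(193,170))]:
    c=load(f); print(f,s,fit(c,bed(c),s,.012))
c=load('w1'); im=c['image'];H,S,V=cv2.split(cv2.cvtColor(im,cv2.COLOR_RGB2HSV))
print('red',fit(c,((H<8)|(H>172))&(S>140),(222,190),.079))
print('blue',fit(c,(H>95)&(H<112)&(S>120)&(V>150),(212,160),.081))
print(onplane(c,[[218,133],[218,157],[212.5,209]],.081).round(4).tolist(), onplane(c,[[212.5,209]],.127))
print('navy corners', onplane(c,[[192.5,108.5],[238,109],[195.5,214.5],[235.5,215]],.05).round(4).tolist())
print('prism white edge far corners',onplane(c,[[207.5,114],[231,115]],.06).round(4).tolist())
print('mug rim', onplane(c,[[83,225],[158,232]],.095).round(3).tolist())
E
```

```text
w1 (303, 143) {'c': [590.2, -213.5], 'ang': 4.07, 'size': [70.8, 177.6]}
w2 (225, 162) {'c': [443.4, -4.9], 'ang': 2.51, 'size': [63.6, 94.7]}
w2 (319, 160) {'c': [591.3, -3.6], 'ang': 14.04, 'size': [35.0, 85.3]}
w3 (263, 114) {'c': [453.6, 243.0], 'ang': 13.5, 'size': [36.9, 171.8]}
wrist0 (72, 165) seed off
wrist0 (193, 170) seed off
red {'c': [469.5, -275.6], 'ang': 1.77, 'size': [8.1, 55.1]}
blue {'c': [465.4, -220.4], 'ang': 60.18, 'size': [21.3, 21.4]}
[[0.4675, -0.1892, 0.081], [0.4661, -0.2211, 0.081], [0.4552, -0.296, 0.081]] [[ 0.4627573  -0.27767519  0.127     ]]
navy corners [[0.4296, -0.1597, 0.05], [0.4922, -0.1604, 0.05], [0.4234, -0.3175, 0.05], [0.485, -0.3183, 0.05]]
prism white edge far corners [[0.4515, -0.1664, 0.06], [0.4833, -0.1678, 0.06]]
mug rim [[0.276, -0.314, 0.095], [0.379, -0.325, 0.095]]
```

```bash
python3 - <<'E'
s=open('h.py').read()
s=s.replace("mu=p.mean(0); w,v=np.linalg.eigh(np.cov((p-mu).T))","W=(np.linalg.inv(c['T'])@np.c_[p/1000,np.full(len(p),z),np.ones(len(p))].T)[2]**3; mu=np.average(p,axis=0,weights=W); w,v=np.linalg.eigh(np.cov(p.T,aweights=W))")
open('h.py','w').write(s)
E
python3 - <<'E'
from h import *
for f,s in [('w1',(303,143)),('w2',(225,162)),('w2',(319,160)),('w3',(263,114))]:
    c=load(f); print(f,s,fit(c,bed(c),s,.012))
s=bot.read_state();print(s['tool_pos'],s['tcp_rot'],s['time'])
E
```

```text
w1 (303, 143) {'c': [590.5, -218.9], 'ang': 4.04, 'size': [70.7, 178.1]}
w2 (225, 162) {'c': [443.4, -6.4], 'ang': 2.4, 'size': [63.6, 94.7]}
w2 (319, 160) {'c': [591.5, -4.7], 'ang': 14.03, 'size': [35.0, 85.3]}
w3 (263, 114) {'c': [454.8, 238.1], 'ang': 13.51, 'size': [36.9, 172.2]}
[0.44560812 0.19348589 0.33119927] [ 2.22410004e+00  2.21837618e+00 -5.88634635e-04] 2.7167
```

Request:
play_rows:
  rows:
    - [[-1, 0.04, 0], [0, 0, 0]]
    - [[-1, 0.04, 0], [0, 0, 0]]
    - [[-1, 0.04, 0], [0, 0, 0]]
    - [[-1, 0.04, 0], [0, 0, 0]]
    - [[-1, 0.04, 0], [0, 0, 0]]
    - [[-1, 0.04, 0], [0, 0, 0]]
    - [[-1, 0.04, 0], [0, 0, 0]]

```text
time: 3.3
tool_pos: [0.4546, -0.063, 0.3314]
tcp_rot: [2.23, 2.208, -0.005]
wrist_force: [-0.7, 0.7, 0.2]
width: 1.004
grip_force: 0.0
```

Request:
play_rows:
  rows:
    - [[-0.86, 0.04, 0.32], [0, 0, 0.056]]
    - [[-0.86, 0.04, 0.32], [0, 0, 0.056]]
    - [[-0.86, 0.04, 0.32], [0, 0, 0.056]]
    - [[-0.86, 0.04, 0.32], [0, 0, 0.056]]
    - [[-0.86, 0.04, 0.32], [0, 0, 0.056]]
    - [[-0.86, 0.04, 0.32], [0, 0, 0.056]]
    - [[-0.86, 0.04, 0.32], [0, 0, 0.056]]
    - [[-0.86, 0.04, 0.32], [0, 0, 0.056]]
    - [[-0.86, 0.04, 0.32], [0, 0, 0.056]]

```text
time: 4.05
tool_pos: [0.4648, -0.27, 0.2515]
tcp_rot: [-2.271, -2.17, -0.001]
wrist_force: [0.1, -0.6, 0.5]
width: 0.999
grip_force: 0.0
```

```bash
python3 - <<'E'
from h import *
c=snap('wrist','w4'); s=bot.read_state(); print(s['tool_pos'],s['joint_vel'].round(3),s['tcp_rot'],s['q'].round(2))
im=c['image']; cv2.imwrite('pics/crop4.png',cv2.resize(im[:260,100:400,::-1],None,fx=2.3,fy=2.3,interpolation=cv2.INTER_CUBIC))
E
```

```text
[ 0.46511866 -0.26953671  0.25191942] [ 0.015 -0.012 -0.002  0.001 -0.002 -0.003] [2.26956915e+00 2.17158390e+00 9.55260456e-04] [-0.57 -0.01  1.87  0.    1.28 -0.53]
```

View pics/crop4.png

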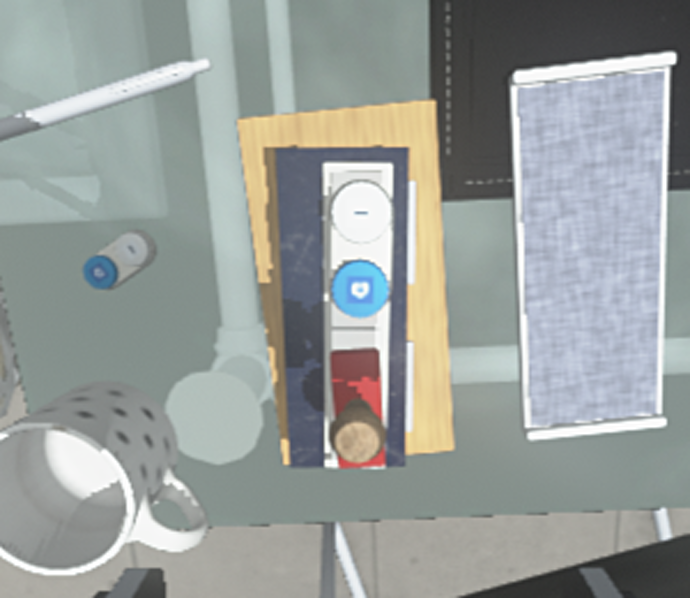

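```bash
python3 - <<'E'
from h import *
c=load('w4')
f=lambda x,y:[x/2.3+100-.3,y/2.3-.3]
print('knob',onplane(c,[f(358,441)],.127).round(4))
print('caps',onplane(c,[f(361,211),f(360,289)],.081).round(4).tolist())
print('red far edge',onplane(c,[f(330,350),f(378,348),f(386,464)],.079).round(4).tolist())
print('prism far',onplane(c,[f(323,164),f(393,163)],.056).round(4).tolist())
print('case top corners',onplane(c,[f(274,148),f(409,149),f(287,466),f(406,466)],.045).round(4).tolist())
im=c['image'];H,S,V=cv2.split(cv2.cvtColor(im,cv2.COLOR_RGB2HSV))
print('blue',fit(c,(H>95)&(H<112)&(S>120)&(V>150),(250,127),.081))
s=bot.read_state();M=R.from_rotvec(s['tcp_rot']).as_matrix();print(M.round(3))
E
```

```text
knob [[ 0.4619 -0.2782  0.127 ]]
caps [[0.467, -0.1883, 0.081], [0.465, -0.2215, 0.081]]
red far edge [[0.4498, -0.2489, 0.079], [0.4721, -0.249, 0.079], [0.4739, -0.3066, 0.079]]
prism far [[0.4504, -0.1669, 0.056], [0.4826, -0.1679, 0.056]]
case top corners [[0.4272, -0.1581, 0.045], [0.4908, -0.1614, 0.045], [0.4205, -0.3179, 0.045], [0.4853, -0.3208, 0.045]]
blue {'c': [464.9, -221.3], 'ang': -88.18, 'size': [20.9, 21.2]}
[[ 0.044  0.999  0.001]
 [ 0.999 -0.044  0.   ]
 [ 0.     0.001 -1.   ]]
```

Request:
play_rows:
  rows:
    - [[-0.033, -0.011, 0.15], [0, 0, 0]]
    - [[-0.033, -0.011, 0.3], [0, 0, 0]]
    - [[-0.033, -0.011, 0.4], [0, 0, 0]]
    - [[-0.033, -0.011, 0.5], [0, 0, 0]]
    - [[-0.033, -0.011, 0.58], [0, 0, 0]]
    - [[-0.033, -0.011, 0.63], [0, 0, 0]]
    - [[-0.033, -0.011, 0.654], [0, 0, 0]]
    - [[-0.033, -0.011, 0.654], [0, 0, 0]]
    - [[-0.033, -0.011, 0.654], [0, 0, 0]]
  claw: 0

```text
time: 4.85
tool_pos: [0.4628, -0.2782, 0.089]
tcp_rot: [2.268, 2.172, 0.001]
wrist_force: [0.2, -0.5, 0.9]
width: 0.496
grip_force: 0.0
```

Request:
play_rows:
  rows:
    - [[0, 0, 0], [0, 0, 0]]
    - [[0, 0, 0], [0, 0, 0]]
    - [[0, 0, 0], [0, 0, 0]]
    - [[0, 0, 0], [0, 0, 0]]
    - [[0, 0, 0], [0, 0, 0]]
    - [[0, 0, 0], [0, 0, 0]]
    - [[0, 0, 0], [0, 0, 0]]
    - [[0, 0, 0], [0, 0, 0]]
  claw: -1
  newtons: 30

```text
time: 5.52
tool_pos: [0.4631, -0.2789, 0.0897]
tcp_rot: [2.268, 2.17, 0.001]
wrist_force: [-0.9, 1.3, 6.7]
width: 0.266
grip_force: 29.3
```

Request:
play_rows:
  rows:
    - [[0, 0, -0.05], [0, 0, 0]]
    - [[0, 0, -0.15], [0, 0, 0]]
    - [[0, 0, -0.28], [0, 0, 0]]
    - [[0, 0, -0.4], [0, 0, 0]]
    - [[0.1, -0.01, -0.44], [0, 0, 0]]
    - [[0.25, -0.03, -0.44], [0, 0, 0]]
    - [[0.4, -0.05, -0.44], [0, 0, 0]]
    - [[0.52, -0.06, -0.44], [0, 0, 0]]
    - [[0.6, -0.07, -0.44], [0, 0, 0]]
    - [[0.6, -0.07, -0.44], [0, 0, 0]]

```text
time: 6.35
tool_pos: [0.4502, -0.1242, 0.1984]
tcp_rot: [-2.266, -2.175, -0.002]
wrist_force: [-0.3, -0.6, -1.7]
width: 0.265
grip_force: 29.5
```

Request:
play_rows:
  rows:
    - [[0.1, -0.01, 0], [0, 0, -0.05]]
    - [[0.25, -0.03, 0], [0, 0, -0.109]]
    - [[0.4, -0.045, 0], [0, 0, -0.109]]
    - [[0.482, -0.052, 0], [0, 0, -0.109]]
    - [[0.482, -0.052, 0.1], [0, 0, -0.109]]
    - [[0.482, -0.052, 0.25], [0, 0, -0.109]]
    - [[0.482, -0.052, 0.4], [0, 0, -0.109]]
    - [[0.482, -0.052, 0.5], [0, 0, -0.109]]
    - [[0.482, -0.052, 0.58], [0, 0, -0.109]]
    - [[0.482, -0.052, 0.6], [0, 0, -0.109]]
    - [[0.482, -0.052, 0.6], [0, 0, -0.109]]
    - [[0.482, -0.052, 0.6], [0, 0, -0.109]]

```text
time: 7.35
tool_pos: [0.4442, -0.007, 0.0487]
tcp_rot: [2.175, 2.266, 0.001]
wrist_force: [0.2, -0.1, -0.2]
width: 0.267
grip_force: 29.5
```

```bash
python3 - <<'E'
from h import *
c=snap('wrist','w5'); s=bot.read_state(); M=R.from_rotvec(s['tcp_rot']).as_matrix();print(s['tool_pos'],np.degrees(np.arctan2(-M[0,0],M[1,0])),s['wrist_force'],M[:,2])
d=snap('side','s5')
a=c['image'][:,100:420,::-1]; b=d['image'][180:300,180:310,::-1]
cv2.imwrite('pics/crop5.png',np.hstack([cv2.resize(a,(400,480)),cv2.resize(b,(400,480))]))
E
```

```text
[ 0.44500747 -0.0069557   0.04944388] 2.3677687790922923 [ 0.6858903   0.61326617 -1.71818099] [ 2.85796499e-03 -3.01989730e-04 -9.99995870e-01]
```

View pics/crop5.png

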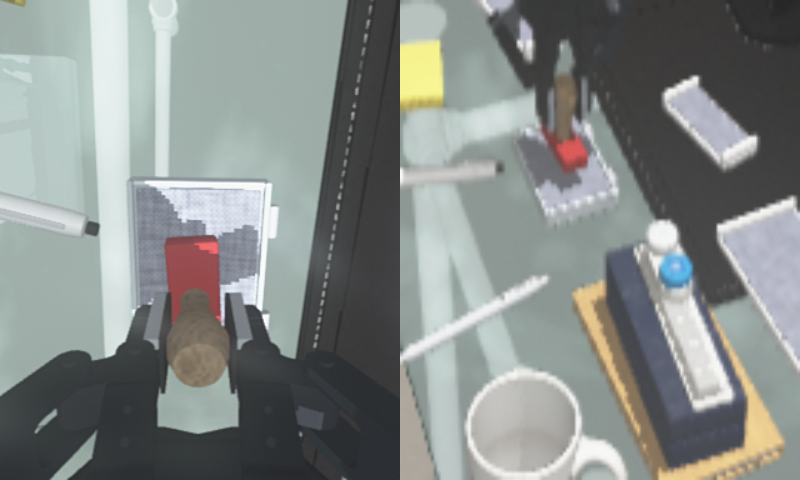

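```bash
python3 - <<'E'
from h import *
c=load('w5')
f=lambda x,y:[x/1.25+100,y/1.25]
print('red far',onplane(c,[f(165,238),f(217,236)],.0387).round(4).tolist())
print('pad outer',onplane(c,[f(128,179),f(271,179)],.014).round(4).tolist())
r=c['image'].astype(int); m=(r[:,:,0]>150)&(r[:,:,1]<90); 
k=max(cv2.findContours(m.astype(np.uint8),cv2.RETR_EXTERNAL,cv2.CHAIN_APPROX_NONE)[0],key=cv2.contourArea)[:,0]
for row in (195,205,215): xs=k[k[:,1]==row][:,0]; print(row,xs.min(),xs.max(),onplane(c,[[xs.min(),row],[xs.max()+1,row]],.0387)[:,:2].round(4).tolist())
d=load('w2'); # pad recheck
print(proj(c,[[.4434,-.0064,.012]]))
E
```

```text
red far [[0.4289, 0.0226, 0.0387], [0.4513, 0.0244, 0.0387]]
pad outer [[0.409, 0.0433, 0.014], [0.4771, 0.0461, 0.014]]
195 252 255 [[0.4398, 0.0204], [0.442, 0.0205]]
205 234 272 [[0.4302, 0.0142], [0.4515, 0.0151]]
215 236 271 [[0.4314, 0.0083], [0.4513, 0.0092]]
[[256.76562674 220.5148675 ]]
```

Request:
play_rows:
  rows:
    - [[0, 0.009, 0.02], [0, 0, 0]]
    - [[0, 0.009, 0.035], [0, 0, 0]]
    - [[0, 0.009, 0.045], [0, 0, 0]]
    - [[0, 0.009, 0.052], [0, 0, 0]]
    - [[0, 0.009, 0.052], [0, 0, 0]]
    - [[0, 0.009, 0.052], [0, 0, 0]]

```text
time: 7.95
tool_pos: [0.4457, -0.0063, 0.0351]
tcp_rot: [-2.175, -2.267, -0.0]
wrist_force: [-1.9, 1.5, 4.4]
width: 0.266
grip_force: 29.8
```

Request:
play_rows:
  rows:
    - [[0, 0, 0], [0, 0, 0]]
    - [[0, 0, 0], [0, 0, 0]]
    - [[0, 0, 0], [0, 0, 0]]
    - [[0, 0, 0], [0, 0, 0]]
    - [[0, 0, -0.06], [0, 0, 0]]
    - [[0, 0, -0.18], [0, 0, 0]]
    - [[0, 0, -0.32], [0, 0, 0]]
    - [[0, 0, -0.45], [0, 0, 0]]
    - [[0, 0, -0.56], [0, 0, 0]]
    - [[-0.1, 0.006, -0.6], [0, 0, 0.05]]
    - [[-0.25, 0.016, -0.6], [0, 0, 0.116]]
    - [[-0.4, 0.024, -0.6], [0, 0, 0.116]]
    - [[-0.55, 0.035, -0.6], [0, 0, 0.116]]
    - [[-0.7, 0.045, -0.6], [0, 0, 0.116]]
    - [[-0.798, 0.054, -0.6], [0, 0, 0.116]]
    - [[-0.798, 0.054, -0.6], [0, 0, 0.116]]
    - [[-0.798, 0.054, -0.6], [0, 0, 0.116]]
  claw: 0

```text
time: 9.37
tool_pos: [0.4671, -0.2063, 0.1844]
tcp_rot: [-2.278, -2.162, 0.0]
wrist_force: [0.1, -0.2, -0.4]
width: 0.501
grip_force: 0.0
```

```bash
python3 - <<'E'
from h import *
c=snap('wrist','w6'); s=bot.read_state(); M=R.from_rotvec(s['tcp_rot']).as_matrix();print(s['tool_pos'],np.degrees(np.arctan2(-M[0,0],M[1,0])))
d=snap('side','s6')
a=c['image'][:,60:460,::-1]; b=d['image'][190:300,200:310,::-1]
cv2.imwrite('pics/crop6.png',np.hstack([cv2.resize(a,(420,403)),cv2.resize(b,(375,403))]))
E
```

```text
[ 0.46693244 -0.20517669  0.1842814 ] -2.9178303534367513
```

View pics/crop6.png

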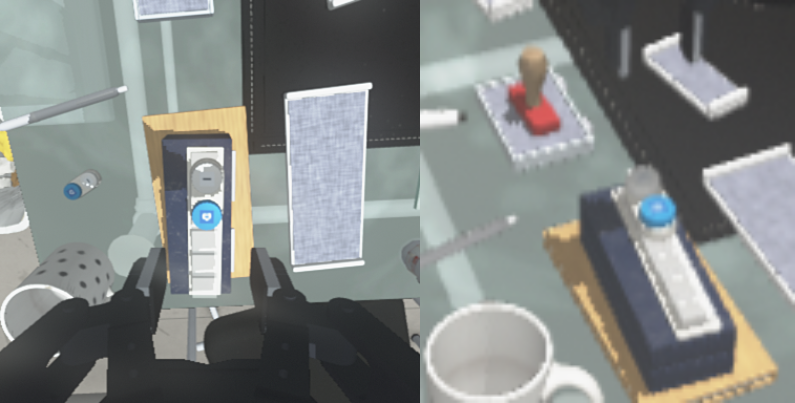

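```bash
python3 - <<'E'
from h import *
c=load('w6')
p=onplane(c,[[256.2,169.5],[256.2,204.8]],.081);print(p.round(4).tolist(),p.mean(0))
im=c['image'];H,S,V=cv2.split(cv2.cvtColor(im,cv2.COLOR_RGB2HSV))
print('blue',fit(c,(H>95)&(H<112)&(S>120)&(V>150),(250,206),.081))
E
```

```text
[[0.4664, -0.1879, 0.081], [0.4647, -0.22, 0.081]] [ 0.46556674 -0.20398559  0.081     ]
blue {'c': [464.9, -220.5], 'ang': -29.67, 'size': [21.2, 21.9]}
```

Request:
play_rows:
  rows:
    - [[0.004, 0, 0.1], [0, 0, 0]]
    - [[0.004, 0, 0.22], [0, 0, 0]]
    - [[0.004, 0, 0.34], [0, 0, 0]]
    - [[0.004, 0, 0.43], [0, 0, 0]]
    - [[0.004, 0, 0.48], [0, 0, 0]]
    - [[0.004, 0, 0.504], [0, 0, 0]]
    - [[0.004, 0, 0.504], [0, 0, 0]]
    - [[0.004, 0, 0.504], [0, 0, 0]]

```text
time: 10.13
tool_pos: [0.4677, -0.2035, 0.0592]
tcp_rot: [2.274, 2.167, 0.0]
wrist_force: [0.2, 0.3, 0.5]
width: 0.501
grip_force: 0.0
```

Request:
play_rows:
  rows:
    - [[0, 0, 0], [0, 0, 0]]
    - [[0, 0, 0], [0, 0, 0]]
    - [[0, 0, 0], [0, 0, 0]]
    - [[0, 0, 0], [0, 0, 0]]
    - [[0, 0, 0], [0, 0, 0]]
    - [[0, 0, 0], [0, 0, 0]]
    - [[0, 0, 0], [0, 0, 0]]
  claw: -1
  newtons: 20

```text
time: 10.72
tool_pos: [0.4686, -0.2045, 0.0604]
tcp_rot: [2.275, 2.164, 0.002]
wrist_force: [-0.7, 1.8, 5.9]
width: 0.336
grip_force: 20.3
```

Request:
play_rows:
  rows:
    - [[0, 0, -0.05], [0, 0, 0]]
    - [[0, 0, -0.15], [0, 0, 0]]
    - [[0, 0, -0.28], [0, 0, 0]]
    - [[0, 0, -0.4], [0, 0, 0]]
    - [[0.1, 0.05, -0.4], [0, 0, 0]]
    - [[0.22, 0.12, -0.4], [0, 0, -0.1]]
    - [[0.35, 0.19, -0.4], [0, 0, -0.2]]
    - [[0.48, 0.26, -0.4], [0, 0, -0.3]]
    - [[0.61, 0.33, -0.4], [0, 0, -0.376]]
    - [[0.73, 0.4, -0.4], [0, 0, -0.376]]
    - [[0.824, 0.461, -0.4], [0, 0, -0.376]]
    - [[0.824, 0.461, -0.4], [0, 0, -0.376]]
    - [[0.824, 0.461, -0.3], [0, 0, -0.376]]
    - [[0.824, 0.461, -0.15], [0, 0, -0.376]]
    - [[0.824, 0.461, -0.02], [0, 0, -0.376]]
    - [[0.824, 0.461, 0.08], [0, 0, -0.376]]
    - [[0.824, 0.461, 0.14], [0, 0, -0.376]]
    - [[0.824, 0.461, 0.16], [0, 0, -0.376]]
    - [[0.824, 0.461, 0.16], [0, 0, -0.376]]
    - [[0.824, 0.461, 0.16], [0, 0, -0.376]]

```text
time: 12.38
tool_pos: [0.5932, -0.0046, 0.0195]
tcp_rot: [1.932, 2.476, 0.001]
wrist_force: [0.8, 0.2, 0.0]
width: 0.338
grip_force: 20.0
```

```bash
python3 - <<'E'
from h import *
c=snap('wrist','w7'); s=bot.read_state(); M=R.from_rotvec(s['tcp_rot']).as_matrix();print(s['tool_pos'],np.degrees(np.arctan2(-M[0,0],M[1,0])),s['width'])
d=snap('side','s7')
a=c['image'][100:340,130:390,::-1]; b=d['image'][170:280,230:340,::-1]
cv2.imwrite('pics/crop7.png',np.hstack([cv2.resize(a,(455,420)),cv2.resize(b,(340,420))]))
E
```

```text
[ 0.59401049 -0.00456862  0.02031042] 14.068722086546865 0.33918580807387644
```

View pics/crop7.png

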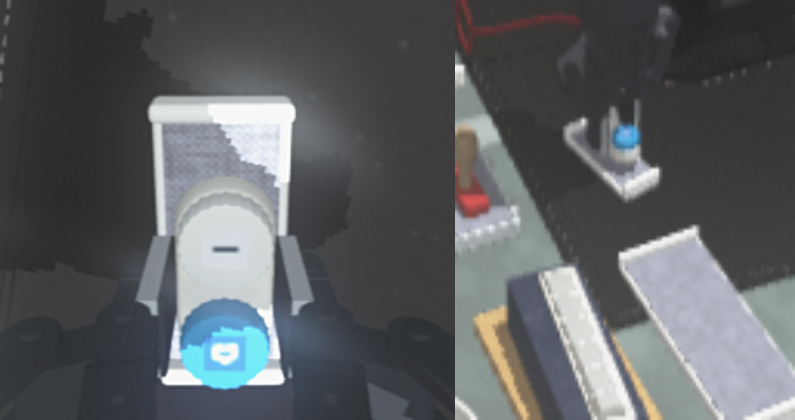

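```bash
python3 - <<'E'
from h import *
c=load('w7'); g=lambda x,y:[x/1.75+130,y/1.75+100]
u=np.array([-np.sin(np.radians(14.05)),np.cos(np.radians(14.05))]); v=np.array([u[1],-u[0]])
def o(n,P,z):
    p=onplane(c,P,z)[:,:2]-np.array([.594,-.0046]); print(n,'along',(p@u*1000).round(1),'across',(p@v*1000).round(1))
o('caps',[g(225,249),g(225,351)],.0415)
o('farlip top outer corners',[g(150,104),g(294,104)],.018)
o('farlip inner',[g(158,122),g(290,122)],.018)
o('near lip outer',[g(163,384),g(286,384)],.018)
o('side rails',[g(156,160),g(290,160)],.012)
print(fit(c,((c['image'][:,:,2].astype(int)-c['image'][:,:,0])>60),(255,310),.0415))
E
```

```text
caps along [ 16.3 -15.2] across [-0.6 -0.5]
farlip top outer corners along [49.2 49.3] across [-21.6  18.9]
farlip inner along [44.  44.1] across [-19.6  17.9]
near lip outer along [-47.4 -47.4] across [-21.4  20.3]
side rails along [30.7 30.7] across [-21.4  19.2]
{'c': [596.4, -17.6], 'ang': 13.91, 'size': [21.7, 25.7]}
```

Request:
play_rows:
  rows:
    - [[0, 0, 0.012], [0, 0, 0]]
    - [[0, 0, 0.024], [0, 0, 0]]
    - [[0, 0, 0.034], [0, 0, 0]]
    - [[0, 0, 0.038], [0, 0, 0]]
    - [[0, 0, 0.038], [0, 0, 0]]
    - [[0, 0, 0.038], [0, 0, 0]]

```text
time: 12.98
tool_pos: [0.5936, -0.0042, 0.0117]
tcp_rot: [1.931, 2.476, 0.001]
wrist_force: [-4.2, 0.4, 13.2]
width: 0.336
grip_force: 27.1
```

Request:
play_rows:
  rows:
    - [[0, 0, -0.006], [0, 0, 0]]
    - [[0, 0, -0.006], [0, 0, 0]]
    - [[0, 0, -0.006], [0, 0, 0]]
    - [[0, 0, -0.006], [0, 0, 0]]
    - [[0, 0, -0.006], [0, 0, 0]]
    - [[0, 0, -0.05], [0, 0, 0]]
    - [[0, 0, -0.15], [0, 0, 0]]
    - [[0, 0, -0.28], [0, 0, 0]]
    - [[0, 0, -0.4], [0, 0, 0]]
    - [[-0.05, -0.04, -0.5], [0, 0, 0.1]]
    - [[-0.15, -0.13, -0.6], [0, 0, 0.2]]
    - [[-0.26, -0.23, -0.7], [0, 0, 0.3]]
    - [[-0.36, -0.32, -0.78], [0, 0, 0.373]]
    - [[-0.47, -0.42, -0.85], [0, 0, 0.373]]
    - [[-0.58, -0.52, -0.92], [0, 0, 0.373]]
    - [[-0.69, -0.62, -0.955], [0, 0, 0.373]]
    - [[-0.792, -0.722, -0.955], [0, 0, 0.373]]
    - [[-0.792, -0.722, -0.955], [0, 0, 0.373]]
    - [[-0.792, -0.722, -0.955], [0, 0, 0.373]]
  claw: 0.1

```text
time: 14.57
tool_pos: [0.4649, -0.2417, 0.249]
tcp_rot: [2.277, 2.163, 0.001]
wrist_force: [0.2, -0.9, 0.3]
width: 0.546
grip_force: 0.0
```

```bash
python3 - <<'E'
from h import *
c=snap('wrist','w8'); s=bot.read_state(); M=R.from_rotvec(s['tcp_rot']).as_matrix();print(s['tool_pos'],np.degrees(np.arctan2(-M[0,0],M[1,0])),s['width'],s['joint_vel'].round(3))
d=snap('side','s8')
a=c['image'][60:300,170:340,::-1]; b=d['image'][170:300,230:340,::-1]
cv2.imwrite('pics/crop8.png',np.hstack([cv2.resize(a,(408,576),interpolation=cv2.INTER_CUBIC),cv2.resize(b,(391,576))[:576]]))
E
```

```text
[ 0.46539436 -0.2405087   0.24850662] -2.828050040804745 0.551235047967246 [ 0.037  0.013  0.004  0.004 -0.002 -0.001]
```

View pics/crop8.png

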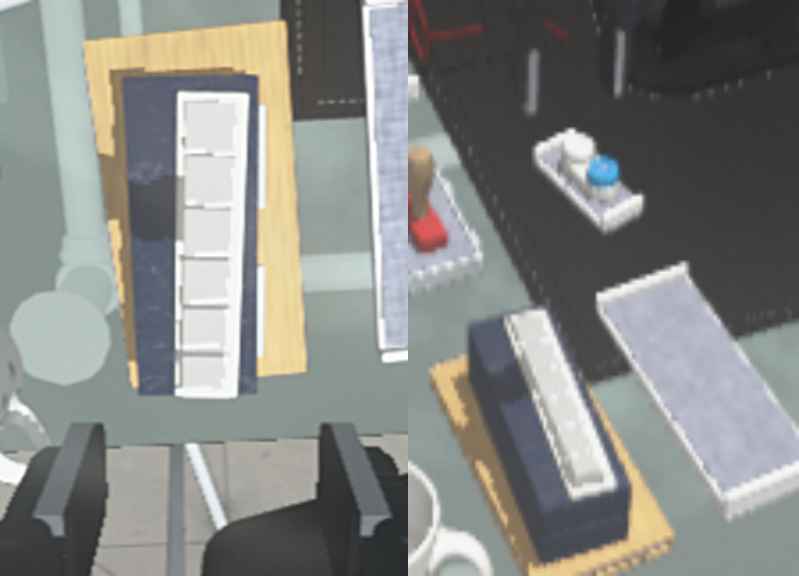

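```bash
python3 - <<'E'
from h import *
c=load('w8'); g=lambda x,y:[x/2.4+170-.3,y/2.4+60-.3]
P=onplane(c,[g(177,94),g(250,94),g(177,396),g(238,397)],.056); print(P.round(4).tolist())
a=P[:2].mean(0);b=P[2:].mean(0);print((a+b)/2,np.degrees(np.arctan2(-(a-b)[0],(a-b)[1])),np.linalg.norm(a-b))
# white mask of bar
im=c['image'];r=im.astype(int);mn=r.min(2);mx=r.max(2)
m=(mn>165)&(mx-mn<22); m[:95]=0;m[228:]=0;m[:,:243]=0;m[:,275:]=0
print(fit(c,m,(257,115),.061), fit(c,m,(257,200),.061))
Q=onplane(c,[g(113,77),g(257,76),g(137,394),g(257,394)],.045);print('case',Q.round(4).tolist(),Q.mean(0))
print('diary',onplane(c,[g(82,43),g(285,21),g(306,372)],.012).round(4).tolist())
E
```

```text
[[0.4531, -0.167, 0.056], [0.4859, -0.1686, 0.056], [0.4433, -0.3153, 0.056], [0.4747, -0.3175, 0.056]]
[ 0.464221   -0.24209469  0.056     ] -4.0392861840641965 0.14893636381378905
{'c': [464.0, -240.8], 'ang': -4.37, 'size': [31.4, 148.9]} {'c': [464.0, -240.8], 'ang': -4.37, 'size': [31.4, 148.9]}
case [[0.4236, -0.1582, 0.045], [0.4899, -0.1611, 0.045], [0.4213, -0.3181, 0.045], [0.485, -0.3213, 0.045]] [ 0.45494752 -0.2396867   0.045     ]
diary [[0.4053, -0.1411, 0.012], [0.5065, -0.136, 0.012], [0.5152, -0.3242, 0.012]]
```

Request:
play_rows:
  rows:
    - [[-0.005, 0.003, 0.1], [0, 0, 0.029]]
    - [[-0.005, 0.003, 0.24], [0, 0, 0.029]]
    - [[-0.005, 0.003, 0.38], [0, 0, 0.029]]
    - [[-0.005, 0.003, 0.52], [0, 0, 0.029]]
    - [[-0.005, 0.003, 0.63], [0, 0, 0.029]]
    - [[-0.005, 0.003, 0.71], [0, 0, 0.029]]
    - [[-0.005, 0.003, 0.75], [0, 0, 0.029]]
    - [[-0.005, 0.003, 0.764], [0, 0, 0.029]]
    - [[-0.005, 0.003, 0.764], [0, 0, 0.029]]
    - [[-0.005, 0.003, 0.764], [0, 0, 0.029]]

```text
time: 15.5
tool_pos: [0.4678, -0.2415, 0.0582]
tcp_rot: [2.295, 2.142, 0.001]
wrist_force: [0.8, -1.0, 0.2]
width: 0.547
grip_force: 0.0
```

Request:
play_rows:
  rows:
    - [[0, 0, 0], [0, 0, 0]]
    - [[0, 0, 0], [0, 0, 0]]
    - [[0, 0, 0], [0, 0, 0]]
    - [[0, 0, 0], [0, 0, 0]]
    - [[0, 0, 0], [0, 0, 0]]
    - [[0, 0, 0], [0, 0, 0]]
    - [[0, 0, 0], [0, 0, 0]]
    - [[0, 0, 0], [0, 0, 0]]
  claw: -1
  newtons: 45

```text
time: 16.17
tool_pos: [0.468, -0.2422, 0.059]
tcp_rot: [2.296, 2.14, 0.002]
wrist_force: [-0.5, 1.9, 7.0]
width: 0.259
grip_force: 44.7
```

Request:
play_rows:
  rows:
    - [[0, 0, -0.04], [0, 0, 0]]
    - [[0, 0, -0.12], [0, 0, 0]]
    - [[0, 0, -0.22], [0, 0, 0]]
    - [[0, 0, -0.32], [0, 0, 0]]
    - [[0, 0, -0.4], [0, 0, 0]]
    - [[0.08, -0.01, -0.4], [0, 0, 0]]
    - [[0.2, -0.02, -0.4], [0, 0, 0]]
    - [[0.34, -0.03, -0.4], [0, 0, 0]]
    - [[0.48, -0.045, -0.4], [0, 0, 0]]
    - [[0.62, -0.06, -0.4], [0, 0, 0]]
    - [[0.76, -0.07, -0.4], [0, 0, 0]]
    - [[0.88, -0.08, -0.4], [0, 0, 0]]
    - [[0.95, -0.09, -0.4], [0, 0, 0]]
    - [[0.95, -0.09, -0.4], [0, 0, 0]]

```text
time: 17.33
tool_pos: [0.4599, -0.0, 0.1575]
tcp_rot: [-2.293, -2.146, -0.001]
wrist_force: [-0.7, -0.9, -0.0]
width: 0.259
grip_force: 44.2
```

Request:
play_rows:
  rows:
    - [[0.08, -0.01, 0], [0, 0, -0.05]]
    - [[0.2, -0.02, 0], [0, 0, -0.13]]
    - [[0.34, -0.03, 0], [0, 0, -0.21]]
    - [[0.48, -0.04, 0], [0, 0, -0.29]]
    - [[0.62, -0.055, 0], [0, 0, -0.35]]
    - [[0.76, -0.065, 0], [0, 0, -0.389]]
    - [[0.88, -0.075, 0], [0, 0, -0.389]]
    - [[0.964, -0.082, 0], [0, 0, -0.389]]
    - [[0.964, -0.082, 0], [0, 0, -0.389]]
    - [[0.964, -0.082, 0.08], [0, 0, -0.389]]
    - [[0.964, -0.082, 0.18], [0, 0, -0.389]]
    - [[0.964, -0.082, 0.29], [0, 0, -0.389]]
    - [[0.964, -0.082, 0.4], [0, 0, -0.389]]
    - [[0.964, -0.082, 0.45], [0, 0, -0.389]]
    - [[0.964, -0.082, 0.45], [0, 0, -0.389]]
    - [[0.964, -0.082, 0.45], [0, 0, -0.389]]

```text
time: 18.67
tool_pos: [0.4566, 0.2375, 0.044]
tcp_rot: [-1.946, -2.466, 0.003]
wrist_force: [-0.5, 1.1, 1.1]
width: 0.259
grip_force: 44.3
```

```bash
python3 - <<'E'
from h import *
c=snap('wrist','w9'); s=bot.read_state(); M=R.from_rotvec(s['tcp_rot']).as_matrix();print(s['tool_pos'],np.degrees(np.arctan2(-M[0,0],M[1,0])),s['width'],s['wrist_force'].round(1))
d=snap('side','s9')
a=c['image'][20:300,150:370,::-1]; b=d['image'][130:220,160:270,::-1]
cv2.imwrite('pics/crop9.png',np.hstack([cv2.resize(a,(440,560),interpolation=cv2.INTER_CUBIC),cv2.resize(b,(360,560),interpolation=cv2.INTER_CUBIC)]))
E
```

```text
[0.45784873 0.23821406 0.04528337] 13.45332970629348 0.26063249788194787 [ 1.2  0.1 -0.8]
```

View pics/crop9.png

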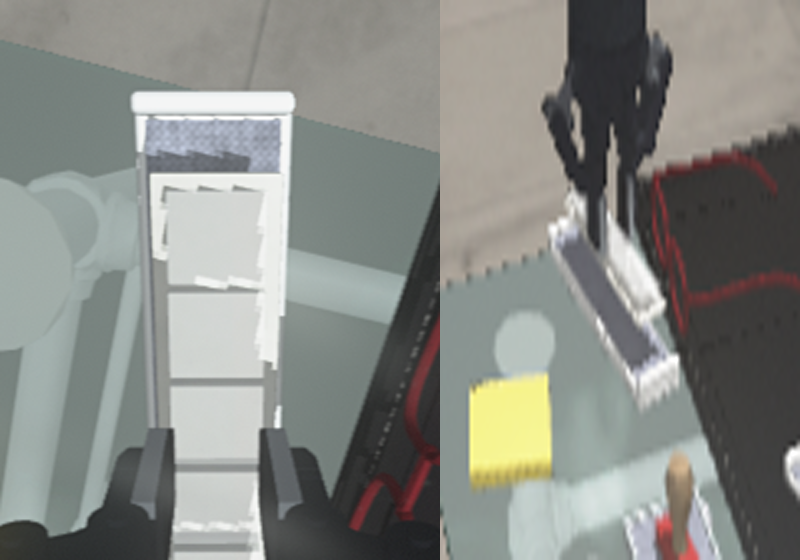

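```bash
python3 - <<'E'
from h import *
c=load('w9'); g=lambda x,y:[x/2+150-.25,y/2+20-.25]
t=np.radians(13.45);u=np.array([-np.sin(t),np.cos(t)]); v=np.array([u[1],-u[0]])
def o(n,P,z):
    p=onplane(c,P,z)[:,:2]-np.array([.4578,.2382]); print(n,'along',(p@u*1000).round(1),'across',(p@v*1000).round(1))
o('bar far',[g(150,175),g(279,172)],.0427)
o('prism sides',[g(166,250),g(265,250)],.0497); o('prism sides2',[g(170,375),g(265,375)],.0497)
o('lip outer',[g(132,94),g(294,94)],.018); o('lip inner',[g(146,116),g(281,116)],.018)
o('rails outer',[g(137,130),g(291,130)],.013); o('rail',[g(149,400),g(281,400)],.013)
E
```

```text
bar far along [73.4 74. ] across [-16.9  13.1]
prism sides along [57.  57.1] across [-13.    9.8]
prism sides2 along [26.2 26.2] across [-12.8  10.6]
lip outer along [92.7 92.7] across [-23.6  18.9]
lip inner along [87.3 87.3] across [-20.1  15.6]
rails outer along [83.9 84. ] across [-23.3  19. ]
rail along [3.2 3.3] across [-22.8  19. ]
```

Request:
play_rows:
  rows:
    - [[0.005, -0.002, 0.03], [0, 0, 0]]
    - [[0.005, -0.002, 0.06], [0, 0, 0]]
    - [[0.005, -0.002, 0.085], [0, 0, 0]]
    - [[0.005, -0.002, 0.098], [0, 0, 0]]
    - [[0.005, -0.002, 0.106], [0, 0, 0]]
    - [[0.005, -0.002, 0.106], [0, 0, 0]]
    - [[0.005, -0.002, 0.106], [0, 0, 0]]

```text
time: 19.35
tool_pos: [0.4562, 0.2401, 0.0179]
tcp_rot: [-1.945, -2.467, 0.0]
wrist_force: [0.2, 0.3, -0.2]
width: 0.257
grip_force: 44.3
```

Request:
play_rows:
  rows:
    - [[0, 0, 0.003], [0, 0, 0]]
    - [[0, 0, 0.006], [0, 0, 0]]
    - [[0, 0, 0.006], [0, 0, 0]]
    - [[0, 0, 0.006], [0, 0, 0]]

```text
time: 19.68
tool_pos: [0.4563, 0.2401, 0.0178]
tcp_rot: [-1.945, -2.467, 0.0]
wrist_force: [-5.2, -2.1, 10.2]
width: 0.262
grip_force: 45.5
```

Request:
play_rows:
  rows:
    - [[0, 0, -0.002], [0, 0, 0]]
    - [[0, 0, -0.002], [0, 0, 0]]
    - [[0, 0, -0.002], [0, 0, 0]]
    - [[0, 0, -0.002], [0, 0, 0]]
    - [[0, 0, -0.04], [0, 0, 0]]
    - [[0, 0, -0.14], [0, 0, 0]]
    - [[0, 0, -0.28], [0, 0, 0]]
    - [[0, 0, -0.42], [0, 0, 0]]
    - [[0, 0, -0.56], [0, 0, 0]]
    - [[-0.1, -0.02, -0.68], [0, 0, 0]]
    - [[-0.23, -0.05, -0.76], [0, 0, 0]]
    - [[-0.38, -0.09, -0.8], [0, 0, 0]]
    - [[-0.53, -0.12, -0.8], [0, 0, 0]]
    - [[-0.68, -0.155, -0.8], [0, 0, 0]]
    - [[-0.82, -0.19, -0.8], [0, 0, 0]]
    - [[-0.936, -0.216, -0.8], [0, 0, 0]]
    - [[-0.936, -0.216, -0.8], [0, 0, 0]]
  claw: 0.1

```text
time: 21.1
tool_pos: [0.4582, -0.0046, 0.2173]
tcp_rot: [1.949, 2.461, -0.002]
wrist_force: [0.0, 0.3, -0.5]
width: 0.551
grip_force: 0.0
```

Request:
play_rows:
  rows:
    - [[-0.1, -0.02, -0.05], [0, 0, 0.1]]
    - [[-0.23, -0.05, -0.13], [0, 0, 0.2]]
    - [[-0.38, -0.09, -0.13], [0, 0, 0.3]]
    - [[-0.53, -0.12, -0.13], [0, 0, 0.36]]
    - [[-0.68, -0.155, -0.13], [0, 0, 0.36]]
    - [[-0.82, -0.19, -0.13], [0, 0, 0.36]]
    - [[-0.936, -0.216, -0.13], [0, 0, 0.36]]
    - [[-0.936, -0.216, -0.13], [0, 0, 0.36]]
    - [[-0.936, -0.216, -0.13], [0, 0, 0.36]]
    - [[-0.936, -0.216, -0.13], [0, 0, 0.36]]
  claw: 1

```text
time: 21.93
tool_pos: [0.4604, -0.2396, 0.249]
tcp_rot: [-2.273, -2.167, -0.001]
wrist_force: [0.7, -0.1, 0.5]
width: 0.996
grip_force: 0.0
```

```bash
python3 - <<'E'
from h import *
c=snap('wrist','w10'); s=bot.read_state(); M=R.from_rotvec(s['tcp_rot']).as_matrix();print(s['tool_pos'],np.degrees(np.arctan2(-M[0,0],M[1,0])),s['width'],s['joint_vel'].round(3),s['q'].round(2))
im=c['image'].astype(int);r,g,b=im[:,:,0],im[:,:,1],im[:,:,2]
m=((b-r>8)&(b<125)&(b-g>6)).astype(np.uint8)
m=cv2.morphologyEx(m,cv2.MORPH_CLOSE,np.ones((5,5)));m[:60]=0;m[250:]=0
n,l,st,ce=cv2.connectedComponentsWithStats(m);k=1+st[1:,4].argmax();print(st[k])
for row in range(st[k][1]-2,st[k][1]+st[k][3]+3,8):
    xs=np.nonzero(l[min(row,383)]==k)[0]
    if len(xs): print(row,xs.min(),xs.max()+1,onplane(c,[[xs.min(),row],[xs.max()+1,row]],.04)[:,:2].round(4).tolist())
E
```

```text
[ 0.46049661 -0.23912254  0.24904895] -2.664923988573057 1.0010147245982275 [ 0.012 -0.006  0.005 -0.002 -0.002 -0.005] [-0.53 -0.04  1.91  0.    1.28 -0.48]
[ 226   94   56  133 6547]
100 227 282 [[0.4286, -0.1652], [0.4908, -0.1681]]
108 227 282 [[0.4279, -0.1739], [0.4907, -0.1769]]
116 227 282 [[0.4272, -0.1828], [0.4905, -0.1857]]
124 227 281 [[0.4265, -0.1918], [0.4891, -0.1947]]
132 228 281 [[0.4269, -0.201], [0.4889, -0.2039]]
140 229 281 [[0.4274, -0.2104], [0.4887, -0.2132]]
148 229 281 [[0.4267, -0.2198], [0.4885, -0.2227]]
156 229 281 [[0.4259, -0.2295], [0.4882, -0.2324]]
164 229 281 [[0.4251, -0.2392], [0.488, -0.2422]]
172 229 281 [[0.4244, -0.2492], [0.4878, -0.2522]]
180 230 280 [[0.4248, -0.2594], [0.4863, -0.2623]]
188 230 280 [[0.424, -0.2697], [0.4861, -0.2726]]
196 230 280 [[0.4232, -0.2802], [0.4858, -0.2831]]
204 231 280 [[0.4237, -0.291], [0.4856, -0.2938]]
212 231 280 [[0.4229, -0.3018], [0.4853, -0.3048]]
220 232 280 [[0.4233, -0.313], [0.4851, -0.3159]]
```

```bash
python3 - <<'E'
from h import *
c=load('w8'); g=lambda x,y:[x/2.4+170-.3,y/2.4+60-.3]
for z in (.02,.03): print('strips',onplane(c,[g(263,105),g(263,207),g(262,265),g(262,356)],z).round(4).tolist())
w=load('w10')['image']; print(w[100:230:6,284].tolist())
E
```

```text
strips [[0.494, -0.175, 0.02], [0.4926, -0.2262, 0.02], [0.4912, -0.2574, 0.02], [0.4897, -0.3098, 0.02]]
strips [[0.4933, -0.1746, 0.03], [0.4919, -0.2244, 0.03], [0.4906, -0.2548, 0.03], [0.4891, -0.3058, 0.03]]
[[231, 206, 146], [227, 223, 212], [233, 236, 239], [234, 233, 233], [227, 227, 228], [234, 231, 226], [224, 221, 215], [236, 228, 218], [236, 226, 206], [233, 209, 152], [232, 208, 151], [233, 209, 152], [230, 205, 151], [226, 205, 158], [227, 203, 153], [232, 212, 157], [229, 202, 145], [240, 220, 158], [237, 216, 156], [236, 213, 153], [134, 147, 143], [137, 147, 143]]
```

Request:
play_rows:
  rows:
    - [[-0.004, -0.006, 0.1], [0, 0, -0.01]]
    - [[-0.004, -0.006, 0.24], [0, 0, -0.01]]
    - [[-0.004, -0.006, 0.38], [0, 0, -0.01]]
    - [[-0.004, -0.006, 0.52], [0, 0, -0.01]]
    - [[-0.004, -0.006, 0.64], [0, 0, -0.01]]
    - [[-0.004, -0.006, 0.74], [0, 0, -0.01]]
    - [[-0.004, -0.006, 0.82], [0, 0, -0.01]]
    - [[-0.004, -0.006, 0.88], [0, 0, -0.01]]
    - [[-0.004, -0.006, 0.91], [0, 0, -0.01]]
    - [[-0.004, -0.006, 0.916], [0, 0, -0.01]]
    - [[-0.004, -0.006, 0.916], [0, 0, -0.01]]

```text
time: 22.9
tool_pos: [0.4591, -0.2403, 0.0201]
tcp_rot: [-2.263, -2.179, 0.0]
wrist_force: [0.9, 0.8, 0.8]
width: 1.002
grip_force: 0.0
```

Request:
play_rows:
  rows:
    - [[0, 0, 0], [0, 0, 0]]
    - [[0, 0, 0], [0, 0, 0]]
    - [[0, 0, 0], [0, 0, 0]]
    - [[0, 0, 0], [0, 0, 0]]
    - [[0, 0, 0], [0, 0, 0]]
    - [[0, 0, 0], [0, 0, 0]]
    - [[0, 0, 0], [0, 0, 0]]
    - [[0, 0, 0], [0, 0, 0]]
  claw: -1
  newtons: 50

```text
time: 23.57
tool_pos: [0.4603, -0.2419, 0.0217]
tcp_rot: [2.263, 2.175, 0.002]
wrist_force: [-0.7, 1.6, 6.3]
width: 0.719
grip_force: 56.1
```

Request:
play_rows:
  rows:
    - [[0, 0, -0.04], [0, 0, 0]]
    - [[0, 0, -0.12], [0, 0, 0]]
    - [[0, 0, -0.22], [0, 0, 0]]
    - [[0, 0, -0.32], [0, 0, 0]]
    - [[0.01, 0.06, -0.32], [0, 0, -0.04]]
    - [[0.03, 0.16, -0.32], [0, 0, -0.08]]
    - [[0.06, 0.28, -0.32], [0, 0, -0.12]]
    - [[0.08, 0.4, -0.32], [0, 0, -0.139]]
    - [[0.1, 0.49, -0.32], [0, 0, -0.139]]
    - [[0.11, 0.519, -0.32], [0, 0, -0.139]]
    - [[0.11, 0.519, -0.32], [0, 0, -0.139]]
    - [[0.11, 0.519, -0.25], [0, 0, -0.139]]
    - [[0.11, 0.519, -0.15], [0, 0, -0.139]]
    - [[0.11, 0.519, -0.1], [0, 0, -0.139]]
    - [[0.11, 0.519, -0.08], [0, 0, -0.139]]
    - [[0.11, 0.519, -0.08], [0, 0, -0.139]]
    - [[0.11, 0.519, -0.08], [0, 0, -0.139]]

```text
time: 24.98
tool_pos: [0.5891, -0.2191, 0.0403]
tcp_rot: [-2.143, -2.297, 0.0]
wrist_force: [-0.3, -1.0, -1.7]
width: 0.717
grip_force: 55.3
```

```bash
python3 - <<'E'
from h import *
c=snap('wrist','w11'); s=bot.read_state(); M=R.from_rotvec(s['tcp_rot']).as_matrix();print(s['tool_pos'],np.degrees(np.arctan2(-M[0,0],M[1,0])),s['width'],s['wrist_force'].round(1))
d=snap('side','s11'); snap('scene','c11')
a=c['image'][60:300,130:400,::-1]; b=d['image'][210:310,270:360,::-1]
cv2.imwrite('pics/crop11.png',np.hstack([cv2.resize(a,(540,480),interpolation=cv2.INTER_CUBIC),cv2.resize(b,(255,480),interpolation=cv2.INTER_CUBIC)]))
im=c['image']; print(['row%d'%r+str([ (int(x),im[r,x].tolist()) for x in range(215,300,8)]) for r in (120,)])
E
```

```text
[ 0.5899947  -0.219333    0.04108801] 3.9841991645767587 0.7174044370256156 [ 0.3 -0.4 -0.6]
['row120[(215, [88, 97, 121]), (223, [90, 98, 122]), (231, [88, 98, 122]), (239, [88, 97, 122]), (247, [90, 100, 125]), (255, [93, 102, 128]), (263, [90, 100, 126]), (271, [88, 98, 123]), (279, [95, 104, 129]), (287, [93, 102, 127]), (295, [92, 100, 126])]']
```

View pics/crop11.png

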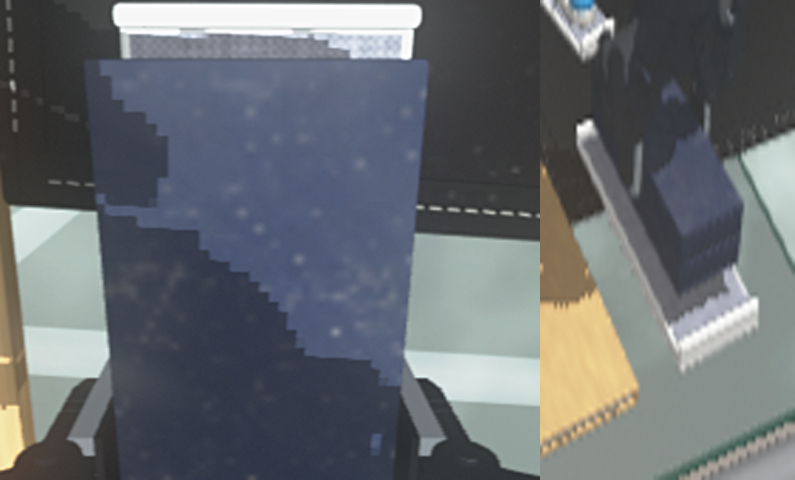

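```bash
python3 - <<'E'
from h import *
c=load('w11'); g=lambda x,y:[x/2+130-.25,y/2+60-.25]
t=np.radians(4.0);u=np.array([-np.sin(t),np.cos(t)]); v=np.array([u[1],-u[0]])
print(c['T'][:3,3])
def o(n,P,z,c=c):
    p=onplane(c,P,z)[:,:2]-np.array([.590,-.2193]); print(n,'along',(p@u*1000).round(1),'across',(p@v*1000).round(1))
for z in (.0725,.068,.06): o('case far %g'%z,[g(85,61),g(429,61)],z)
for z in (.0725,.065): o('case mid %g'%z,[g(108,350),g(406,350)],z)
o('lip outer',[g(112,5),g(421,5)],.018); o('lip inner',[g(120,28),g(414,28)],.018)
r=c['image'].astype(int); print('lip rows',[(y,r[y,267].tolist()) for y in range(55,95,2)])
# side view: case near-bottom/top corners
d=load('s11'); h=lambda x,y:[x*90/255+270-.3,y*100/480+210-.3]
o('side: rest near lip outer corners',[h(683,345),h(757,300)],.018,d)
o('side: rest far-left lip',[h(577,128)],.018,d)
h2=lambda x,y:h(x-540,y)
o('s near lip',[h2(678,345),h2(757,300)],.018,d); o('s far lip',[h2(577,128)],.018,d)
o('s case top near corners',[h2(680,238),h2(740,200)],.0725,d); o('s case bottom near',[h2(683,290)],.0315,d)
E
```

```text
[ 0.5835841  -0.1392131   0.18206246]
case far 0.0725 along [81.3 81.3] across [-30.9  29.3]
case far 0.068 along [81.3 81.3] across [-32.2  30.6]
case far 0.06 along [81.4 81.4] across [-34.4  32.8]
case mid 0.0725 along [25.3 25.3] across [-31.3  29.7]
case mid 0.065 along [21.5 21.5] across [-33.3  31.8]
lip outer along [95.3 95.3] across [-37.8  41. ]
lip inner along [89.8 89.8] across [-36.1  39.7]
lip rows [(55, [88, 91, 92]), (57, [88, 91, 91]), (59, [87, 91, 92]), (61, [130, 135, 136]), (63, [253, 253, 253]), (65, [247, 247, 247]), (67, [247, 247, 247]), (69, [247, 247, 247]), (71, [248, 248, 248]), (73, [228, 232, 233]), (75, [252, 252, 252]), (77, [219, 224, 234]), (79, [122, 128, 136]), (81, [121, 127, 135]), (83, [134, 139, 149]), (85, [126, 132, 141]), (87, [132, 138, 148]), (89, [104, 111, 124]), (91, [101, 112, 136]), (93, [102, 111, 135])]
side: rest near lip outer corners along [-287.6 -291.3] across [387.2 475.1]
side: rest far-left lip along [-120.1] across [440.4]
s near lip along [-94.1 -94.6] across [-39.9  40.2]
s far lip along [94.5] across [-37.3]
s case top near corners along [-76.4 -73.1] across [-32.9  29.4]
s case bottom near along [-73.4] across [-23.6]
```

```bash
python3 - <<'E'
from h import *
for f in ('s11','c11'):
    c=load(f)
    for y in (-.2,-.285,-.24):
        for z in (.012,):
            P=np.array([[x,y,z] for x in np.arange(.470,.520,.004)]);q=proj(c,P).round().astype(int)
            print(f,y,q[0],q[-1],[c['image'][b,a].tolist() for a,b in q])
c=load('w10')
# white strip extents in w10
im=c['image'].astype(int); m=(im.min(2)>195)&(im.max(2)-im.min(2)<35); m[:, :278]=0; m[:,295:]=0;m[:90]=0;m[235:]=0
for r in range(96,232,6): x=np.nonzero(m[r])[0]; print(r,(x.min(),x.max()) if len(x) else None,end=' ')
E
```

```text
s11 -0.2 [267 261] [284 257] [[133, 111, 84], [134, 112, 85], [131, 111, 83], [130, 111, 83], [131, 110, 82], [132, 111, 84], [132, 111, 83], [135, 114, 85], [136, 115, 85], [134, 113, 84], [130, 115, 93], [150, 163, 159], [156, 170, 165]]
s11 -0.285 [280 284] [298 279] [[232, 200, 140], [233, 202, 140], [231, 200, 139], [234, 204, 140], [234, 203, 140], [230, 198, 137], [231, 201, 138], [234, 205, 142], [233, 202, 139], [231, 199, 138], [230, 198, 137], [148, 148, 133], [138, 147, 141]]
s11 -0.24 [273 272] [290 267] [[136, 114, 85], [134, 113, 84], [136, 114, 84], [136, 114, 85], [136, 113, 85], [135, 114, 85], [135, 112, 84], [135, 113, 85], [135, 113, 84], [136, 114, 84], [130, 116, 92], [147, 157, 152], [147, 159, 152]]
c11 -0.2 [292 244] [302 235] [[147, 127, 95], [148, 130, 95], [146, 125, 93], [146, 125, 92], [148, 127, 95], [150, 129, 95], [148, 128, 94], [148, 126, 93], [154, 132, 96], [155, 131, 97], [166, 166, 147], [179, 187, 174], [189, 215, 207]]
c11 -0.285 [324 257] [333 246] [[253, 240, 177], [252, 239, 177], [252, 239, 174], [252, 237, 172], [252, 238, 175], [251, 23
[... 212 characters left out ...]
 131, 96], [146, 125, 92], [153, 130, 97], [149, 127, 92], [150, 128, 95], [148, 125, 91], [152, 128, 93], [153, 131, 96], [162, 167, 151], [170, 189, 184]]
96 None 102 None 108 (np.int64(282), np.int64(284)) 114 (np.int64(282), np.int64(284)) 120 (np.int64(282), np.int64(284)) 126 (np.int64(282), np.int64(284)) 132 (np.int64(282), np.int64(284)) 138 (np.int64(282), np.int64(284)) 144 (np.int64(282), np.int64(284)) 150 None 156 None 162 None 168 None 174 (np.int64(281), np.int64(283)) 180 (np.int64(281), np.int64(283)) 186 (np.int64(281), np.int64(283)) 192 (np.int64(281), np.int64(283)) 198 (np.int64(281), np.int64(283)) 204 (np.int64(281), np.int64(283)) 210 None 216 None 222 None 228 None
```

Request:
play_rows:
  rows:
    - [[-0.012, 0, 0.02], [0, 0, 0]]
    - [[-0.012, 0, 0.04], [0, 0, 0]]
    - [[-0.012, 0, 0.058], [0, 0, 0]]
    - [[-0.012, 0, 0.068], [0, 0, 0]]
    - [[-0.012, 0, 0.074], [0, 0, 0]]
    - [[-0.012, 0, 0.074], [0, 0, 0]]
    - [[-0.012, 0, 0.074], [0, 0, 0]]

```text
time: 25.72
tool_pos: [0.5897, -0.2218, 0.0218]
tcp_rot: [-2.142, -2.298, 0.0]
wrist_force: [-3.0, 0.8, 4.2]
width: 0.713
grip_force: 55.8
```

Contact reached. Release, lift, and move back for a check.

Request:
play_rows:
  rows:
    - [[0, 0, 0], [0, 0, 0]]
    - [[0, 0, 0], [0, 0, 0]]
    - [[0, 0, 0], [0, 0, 0]]
    - [[0, 0, 0], [0, 0, 0]]
    - [[0, 0, 0], [0, 0, 0]]
    - [[0, 0, -0.04], [0, 0, 0]]
    - [[0, 0, -0.12], [0, 0, 0]]
    - [[0, 0, -0.24], [0, 0, 0]]
    - [[0, 0, -0.38], [0, 0, 0]]
    - [[0, 0, -0.52], [0, 0, 0]]
    - [[0, 0, -0.66], [0, 0, 0]]
    - [[0, 0, -0.8], [0, 0, 0]]
    - [[0, 0, -0.92], [0, 0, 0]]
    - [[0, 0, -1], [0, 0, 0]]
    - [[0, 0, -1], [0, 0, 0]]
    - [[0, 0, -1], [0, 0, 0]]
  claw: 1

```text
time: 27.05
tool_pos: [0.5908, -0.2222, 0.2744]
tcp_rot: [2.139, 2.294, 0.003]
wrist_force: [-0.4, 0.3, -0.3]
width: 1.003
grip_force: 0.0
```

```bash
python3 - <<'E'
from h import *
c=snap('wrist','w12'); s=bot.read_state(); print(s['tool_pos'],s['width'],s['wrist_force'].round(1)); snap('side','s12')
im=c['image'].astype(int);r,g,b=im[:,:,0],im[:,:,1],im[:,:,2]
t=np.radians(4.0);u=np.array([-np.sin(t),np.cos(t)]); v=np.array([u[1],-u[0]])
o=lambda P,z:((onplane(c,P,z)[:,:2]-np.array([.592,-.219]))@np.c_[u,v]*1000).round(1).tolist()
m=((b-r>10)&(b<135)&(b-g>8)).astype(np.uint8);m=cv2.morphologyEx(m,cv2.MORPH_CLOSE,np.ones((5,5)))
n,l,st,ce=cv2.connectedComponentsWithStats(m);k=1+st[1:,4].argmax();x,y,w,h,_=st[k];print(st[k])
print('case ends',o([[x+w/2,y],[x+w/2,y+h]],.047))
for f in (.2,.5,.8):
    R_=int(y+f*h);xs=np.nonzero(l[R_]==k)[0];print('case sides',o([[xs.min(),R_],[xs.max()+1,R_]],.045), [im[R_,q].tolist() for q in range(xs.max()+1,xs.max()+14,2)])
W=(im.min(2)>205); cx=x+w//2
col=W[:,cx-15:cx+15].mean(1); rows=np.nonzero(col>.6)[0]; rows=rows[(rows>y-40)&(rows<y+h+40)]; print('lip rows',rows, o([[cx,rows.min()],[cx,rows.max()+1]],.018))
lr=rows.min()+2; xs=np.nonzero(W[lr,cx-80:cx+80])[0]+cx-80; print('lip ends',o([[xs.min(),lr],[xs.max()+1,lr]],.018))
lr=rows.max()-1; xs=np.nonzero(W[lr,cx-80:cx+80])[0]+cx-80; print('near lip ends',o([[xs.min(),lr],[xs.max()+1,lr]],.018))
E
```

```text
[ 0.58979658 -0.22174591  0.27202077] 0.9955492755269401 [-0.5  0.6 -0.8]
[ 230   88   52  127 6057]
case ends [[82.1, -2.9], [-79.7, -3.1]]
case sides [[53.5, -33.3], [53.5, 27.4]] [[120, 129, 147], [251, 251, 251], [242, 243, 244], [254, 255, 255], [62, 64, 66], [71, 73, 75], [69, 71, 73]]
case sides [[7.0, -33.3], [7.0, 28.6]] [[164, 172, 193], [211, 216, 228], [252, 252, 252], [152, 168, 164], [153, 170, 165], [154, 170, 165], [153, 169, 164]]
case sides [[-43.5, -33.3], [-43.5, 28.5]] [[220, 228, 231], [243, 245, 246], [250, 249, 249], [205, 219, 217], [206, 220, 218], [204, 219, 218], [205, 219, 217]]
lip rows [ 77  78  79  80  81  82  83 215 216 217] [[95.6, -3.0], [-96.8, -3.2]]
lip ends [[93.2, -90.9], [93.3, 39.8]]
near lip ends [[-93.6, -41.0], [-93.7, 39.0]]
```

Request:
play_rows:
  rows:
    - [[0, 0, 0.12], [0, 0, 0]]
    - [[0, 0, 0.26], [0, 0, 0]]
    - [[0, 0, 0.4], [0, 0, 0]]
    - [[0, 0, 0.54], [0, 0, 0]]
    - [[0, 0, 0.68], [0, 0, 0]]
    - [[0, 0, 0.8], [0, 0, 0]]
    - [[0, 0, 0.88], [0, 0, 0]]
    - [[0, 0, 0.95], [0, 0, 0]]
    - [[0, 0, 0.99], [0, 0, 0]]
    - [[0, 0, 0.998], [0, 0, 0]]
    - [[0, 0, 0.998], [0, 0, 0]]

```text
time: 28.07
tool_pos: [0.5885, -0.2212, 0.0203]
tcp_rot: [-2.14, -2.295, 0.002]
wrist_force: [-0.1, 0.6, 0.2]
width: 0.998
grip_force: 0.0
```

Request:
play_rows:
  rows:
    - [[0, 0, 0], [0, 0, 0]]
    - [[0, 0, 0], [0, 0, 0]]
    - [[0, 0, 0], [0, 0, 0]]
    - [[0, 0, 0], [0, 0, 0]]
    - [[0, 0, 0], [0, 0, 0]]
    - [[0, 0, 0], [0, 0, 0]]
    - [[0, 0, 0], [0, 0, 0]]
    - [[0, 0, -0.01], [0, 0, 0]]
    - [[-0.005, 0, -0.012], [0, 0, 0]]
    - [[-0.01, 0, -0.012], [0, 0, 0]]
    - [[-0.01, 0, -0.012], [0, 0, 0]]
    - [[-0.01, 0, -0.005], [0, 0, 0]]
    - [[-0.01, 0, 0], [0, 0, 0]]
    - [[-0.01, 0, 0], [0, 0, 0]]
  claw: -1
  newtons: 40

```text
time: 29.23
tool_pos: [0.5899, -0.2244, 0.0239]
tcp_rot: [-2.142, -2.297, 0.001]
wrist_force: [-6.2, 1.7, 11.9]
width: 0.717
grip_force: 46.9
```

Request:
play_rows:
  rows:
    - [[0, 0, 0], [0, 0, 0]]
    - [[0, 0, 0], [0, 0, 0]]
    - [[0, 0, 0], [0, 0, 0]]
    - [[0, 0, 0], [0, 0, 0]]
    - [[0, 0, 0], [0, 0, 0]]
    - [[0, 0, -0.04], [0, 0, 0]]
    - [[0, 0, -0.12], [0, 0, 0]]
    - [[0, 0, -0.24], [0, 0, 0]]
    - [[0, 0, -0.38], [0, 0, 0]]
    - [[0, 0, -0.52], [0, 0, 0]]
    - [[0, 0, -0.66], [0, 0, 0]]
    - [[0, 0, -0.8], [0, 0, 0]]
    - [[0, 0, -0.92], [0, 0, 0]]
    - [[0, 0, -1], [0, 0, 0]]
    - [[0, 0, -1], [0, 0, 0]]
    - [[0, 0, -1], [0, 0, 0]]
  claw: 1

```text
time: 30.57
tool_pos: [0.591, -0.2247, 0.2748]
tcp_rot: [2.139, 2.295, 0.002]
wrist_force: [-0.1, -0.8, -0.4]
width: 1.001
grip_force: 0.0
```

```bash
python3 - <<'E'
from h import *
c=snap('wrist','w13'); s=bot.read_state(); print(s['tool_pos'],s['wrist_force'].round(1)); d=snap('side','s13')
im=c['image'].astype(int);r,g,b=im[:,:,0],im[:,:,1],im[:,:,2]
m=((b-r>10)&(b<135)&(b-g>8)).astype(np.uint8);m=cv2.morphologyEx(m,cv2.MORPH_CLOSE,np.ones((5,5)))
n,l,st,ce=cv2.connectedComponentsWithStats(m);k=1+st[1:,4].argmax();x,y,w,h,_=st[k];print(st[k])
W=(im.min(2)>205); cx=x+w//2; rows=np.nonzero(W[:,cx-15:cx+15].mean(1)>.6)[0]; rows=rows[(rows>y-40)&(rows<y+h+40)];print(rows)
P=onplane(c,[[cx,y],[cx,y+h]],.05);Q=onplane(c,[[cx,rows.min()],[cx,rows.max()+1]],.018);print(P.mean(0),Q.mean(0),P[:,1],Q[:,1])
# change between early and now for bystanders in side view
a=load('s5')['image'].astype(int);e=d['image'].astype(int)
for n,(x0,y0,x1,y1) in dict(notes=(165,188,198,212),bottle=(360,243,384,275)).items(): print(n,np.abs(a-e)[y0:y1,x0:x1].mean())
H=cv2.cvtColor(d['image'],cv2.COLOR_RGB2HSV)
for n,(lo,hi) in dict(red=((0,140,90),(8,255,255)),blue=((95,140,130),(112,255,255))).items():
    mm=cv2.inRange(H,lo,hi);mm[:180]=0;mm[:,:220]=0;mm[:,320:]=0;ys,xs=np.nonzero(mm);print(n,xs.mean().round(),ys.mean().round(),onplane(d,[[xs.mean(),ys.mean()]],.025).round(3))
E
```

```text
[ 0.58994787 -0.22424181  0.27242888] [-0.2 -0.  -0.3]
[ 230   87   52  127 6135]
[ 75  76  77  78  79  80 215 216]
[ 0.58894224 -0.21867155  0.05      ] [ 0.58898371 -0.22041582  0.018     ] [-0.13867405 -0.29866905] [-0.12397919 -0.31685244]
notes 2.8253367003367003
bottle 4.223524305555555
red 234.0 220.0 [[ 0.443 -0.022  0.025]]
blue 285.0 209.0 [[ 0.6   -0.02   0.025]]
```

```bash
python3 -c "
from workcell import bot
print(bot.finish_job())"
```

```text
the job is handed in; nothing more can be done
None
```

I put all four things away in the order asked and handed the job in at about 31 s. I measured the stamp, lens case and spectacle case centred to within 1–2 mm; the prism bar I aligned just before lowering it and did not look at again after letting go. The sticky notes and bottle showed no sign of having moved.

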